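Load the screw lift with reagent bottles and wind its tray up to the pointer

TASK

Stand all the capped reagent bottles from the bench upright in the tray of the screw lift while it is still down. Then lift the crank off its fork hanger, fit it on the square shaft on top of the lift and wind it until the top edge of the tray's rim is level with the pointer on the gauge rod. Finally take the crank off the shaft and hang it back in its fork; the bottles must still stand in the tray, and the meter, beaker and wash bottle are left where they are.

Things in the scene. Friction and masses are not known exactly. Their poses are not given: they have to be found in the camera images.
- bottle1_mid (a point): one of up to four like reagent bottles (absent ones read None): white body 68 mm across and 75 mm tall, sloping shoulder, blue cap 42 mm across and 30 mm tall, 120 mm tall in all, 0.26 kg. Point on its axis half-way up, 60 mm above the foot (middle of the cap 45 mm higher); z is foot to cap. Stands on the bench at the robot's right at the start
- bottle2_mid (a point): as bottle1_mid
- bottle3_mid (a point): as bottle1_mid
- bottle4_mid (a point): as bottle1_mid
- lift: the screw lift, fixed; origin on the bench under its column's axis, z up. Base plate x -100 to 100, y -50 to 250 mm, 12 mm thick; column of two guide rods and a top bridge, 130 x 50 mm, top face 190 mm up; the tray lies on the +y side. A gauge rod 10 mm thick, 158 mm tall, stands at x 85, y 30 mm
- tray_floor (a point): centre of the floor of the lift's bottle tray, a steel tray 220 x 220 mm outside with an upright rim 3 mm thick and 30 mm high all round; x and y along its edges, as the lift's; the column's axis is 170 mm away in -y. When down, this floor is 55 to 58 mm above the bench; the tray moves only up and down, by the screw, up to 75 mm
- tray_rim (a point): top edge of the tray's rim, on the column's side next to the pointer, 30 mm above the tray's floor: the edge to be brought level with the pointer
- screw (a joint): angle of the lift's screw, rad, growing as it is turned clockwise seen from above, which raises the tray: 12 mm for each whole turn (anticlockwise lowers it). It holds wherever it is left; turning it takes about 0.2 N m
- shaft (a point): on the screw's axis, top face of the round collar (44 mm across) at the foot of the upright shaft end, 194 mm above the bench; z up, x and y square to the shaft's flats, turning with the screw. Above this point: 16 mm square for 12 mm, tapering to 10 mm square at 24 mm, then a round pin 10 mm thick up to 30 mm
- pointer_tip (a point): tip of the black pointer (25 mm long, 16 mm wide, 4 mm thick) clamped on the gauge rod beside the tray's rim; its upper face, at this point, marks the height for the top edge of the rim. Set differently each time, 118 to 135 mm above the bench; not to be moved
- crank_hub (a point): centre of the crank's hub, a dark steel block 46 x 46 mm, 40 mm tall, to carry it by; z up in use, x along the arm to the grip. Below it a socket tube 29 mm square, 40 mm long, open end 60 mm below this point, hole 20 mm square and 34 mm deep, flats square to x and y: fits the shaft in any quarter turn, end resting on the collar. 0.43 kg, balance point 8 mm in x
- crank_grip (a point): middle of the crank's upright black grip, a sleeve 24 mm across and 60 mm tall that spins freely on its pin, so it can be held while winding; 65 mm in x from the hub's axis, 52 mm above the hub's centre; axes as crank_hub. The arm below it is 22 mm wide, 14 mm thick, its top 18 mm above the hub's centre
- fork (a point): middle of the fork hanger, midway between its prongs at their upper faces, 110 mm above the bench, z up. Prongs 5 mm wide, 35 mm apart inside, along x; upturned tips 12 mm high at x -47 to -42 mm; clamp block and rod from x 57 mm, up to 15 mm above. Hung, the crank's tube is between the prongs, the hub rests on them (its centre 20 mm above here), arm to -x
- meter: bystander: black bench meter 130 x 170 mm, 60 mm tall; origin in the middle of its underside
- beaker: bystander: glass beaker 76 mm across, 100 mm tall; origin in the middle of its underside
- washbottle: bystander: wash bottle 66 mm across, about 200 mm tall with bent spout; origin in the middle of its underside

How it is judged (in metres and radians):
On the way, in this order (a step that is already met when the one before it is completed fails the run):
1. every bottle present stands upright in the tray, let go, while the tray is still down (its floor less than 66 mm above the bench) (x of bottle1_mid in the frame of tray_floor between -0.085 and 0.085 m and y of bottle1_mid in the frame of tray_floor between -0.085 and 0.085 m and z of bottle1_mid in the frame of tray_floor between 0.054 and 0.066 m and angle between each of bottle1_mid, bottle2_mid, bottle3_mid, bottle4_mid's own z axis and vertical below 0.12 rad and x of bottle2_mid in the frame of tray_floor between -0.085 and 0.085 m and y of bottle2_mid in the frame of tray_floor between -0.085 and 0.085 m and z of bottle2_mid in the frame of tray_floor between 0.054 and 0.066 m and x of bottle3_mid in the frame of tray_floor between -0.085 and 0.085 m and y of bottle3_mid in the frame of tray_floor between -0.085 and 0.085 m and z of bottle3_mid in the frame of tray_floor between 0.054 and 0.066 m and x of bottle4_mid in the frame of tray_floor between -0.085 and 0.085 m and y of bottle4_mid in the frame of tray_floor between -0.085 and 0.085 m and z of bottle4_mid in the frame of tray_floor between 0.054 and 0.066 m and contact force between the fingers and bottle1 below 0.3 N and contact force between the fingers and bottle2 below 0.3 N and contact force between the fingers and bottle3 below 0.3 N and contact force between the fingers and bottle4 below 0.3 N and height (world z) of tray_floor below 0.066 m), for 0.2 s.
2. the tray is on its way up (floor 70 to 83 mm above the bench) with the crank fitted down on the shaft (horizontal distance between crank_hub and shaft below 0.014 m and z of crank_hub in the frame of shaft below 0.07 m and angle between crank_hub's own z axis and vertical below 0.2 rad and height (world z) of tray_floor between 0.07 and 0.083 m), for 0.1 s.
3. with the crank fitted down on the shaft, the tray's rim is wound level with the pointer (within 4 mm) (horizontal distance between crank_hub and shaft below 0.014 m and z of crank_hub in the frame of shaft below 0.07 m and angle between crank_hub's own z axis and vertical below 0.2 rad and z of pointer_tip in the frame of tray_rim between -0.004 and 0.004 m), for 0.3 s.
At the end, for the whole second after the job is handed in: Tray rim level with the pointer within 4 mm; every bottle present upright in the tray (axis within 85 mm of its centre in x and y, tilt < 0.12 rad); crank hanging upright in its fork (hub axis within 22 mm along, 8 mm across, 5 mm in height of the hung place); all let go, at rest (x of bottle1_mid in the frame of tray_floor between -0.085 and 0.085 m and y of bottle1_mid in the frame of tray_floor between -0.085 and 0.085 m and z of bottle1_mid in the frame of tray_floor between 0.054 and 0.066 m and angle between each of bottle1_mid, bottle2_mid, bottle3_mid, bottle4_mid, crank_hub's own z axis and vertical below 0.12 rad and x of bottle2_mid in the frame of tray_floor between -0.085 and 0.085 m and y of bottle2_mid in the frame of tray_floor between -0.085 and 0.085 m and z of bottle2_mid in the frame of tray_floor between 0.054 and 0.066 m and x of bottle3_mid in the frame of tray_floor between -0.085 and 0.085 m and y of bottle3_mid in the frame of tray_floor between -0.085 and 0.085 m and z of bottle3_mid in the frame of tray_floor between 0.054 and 0.066 m and x of bottle4_mid in the frame of tray_floor between -0.085 and 0.085 m and y of bottle4_mid in the frame of tray_floor between -0.085 and 0.085 m and z of bottle4_mid in the frame of tray_floor between 0.054 and 0.066 m and z of pointer_tip in the frame of tray_rim between -0.004 and 0.004 m and x of crank_hub in the frame of fork between -0.022 and 0.022 m and y of crank_hub in the frame of fork between -0.008 and 0.008 m and z of crank_hub in the frame of fork between 0.015 and 0.025 m and linear speed of each of crank, bottle1, bottle2, bottle3, bottle4 below 0.03 m/s); the robot touches nothing.
It fails at once if the meter, beaker or wash bottle is pushed more than 30 mm or tipped (distance of any of meter, beaker, washbottle from where it was at the start of the episode above 0.03 m or angle between any of meter, beaker, washbottle's own z axis and vertical above 0.4 rad).
Of bottle1, bottle2, bottle3, bottle4 only 2 to 4 are there at a start; the rules pass over those that are not, and their reading is None.
At some moment in a run one of bottle1, bottle2, bottle3, bottle4 may be knocked a few centimetres aside while the robot is not near it.
It also fails if it takes over 210 s, if anything falls off the work surface, if the arm or the gripper's body presses on something with over 40 N, if the wrist force passes 120 N, or if a joint passes its speed limit or range.

ROBOT

A 6-joint arm with a two-finger parallel gripper is mounted at the origin on the work surface. World frame = base frame: x ahead of the robot, y to its left, z up, the work surface at z = 0. Lengths are in mm, angles in rad, forces in N, time in s.
With the tool pointing down it reaches from about 325 to 1000 mm from the base axis. Payload 5.1 kg.
Tool frame: the origin (TCP) lies on the centre line of the jaws, within the pads' length; the fingertips stand 25 mm ahead of it and the grasp point (between the pads) lies 6 mm ahead of it (robot.nose_length is the z of the fingertips in the tool frame, in mm); z points along the fingers, y is the line along which they close (so a half turn about z gives the same grasp; the last joint's range is limited). The gripper opens to 85 mm and grips with 20 to 120 N. Pads are 22 mm wide; open, the fingers measure 114 mm over their backs; the gripper's body (76 mm by 85 mm) begins 54 mm behind the grasp point. The pads swing forward as they close: fully open they stand 13 mm farther back than shut.
Start: joints at [-1.239, 0.124, 1.65, -0, 1.367, -0.083], TCP at [261.922, -594.88, 256.322] pointing down, gripper open.
Joint ranges: [-2.61, 2.61], [-1.02, 2.33], [0.03, 2.71], [-1.35, 4.49], [0.32, 2.68], [-2.91, 2.91]. Speed limits (rad/s): [2.57, 2.57, 3.14, 3.14, 3.14, 3.14].

INTERFACE

Orientations are given as a rotation vector (axis times angle).
In Python, from plant import robot, imaging, ticket gives the robot as it stands.
- The arm moves only by the shell command python3 -m crank 'ROWS' [FORCE]. ROWS is JSON, a list of rows, each a list of 7 numbers: the closure, from 0 (fully open) to 1 (shut), then the shift along the tool's x, y, z scaled (see below), then the turn, a rotation vector about the tool's x, y, z scaled (see below). A call has 1 to 20 rows; each row shifts and turns the commanded pose from where the row before left it, along the tool's axes as they then stand; what a row does not reach is not made up. The controller multiplies each number of a shift by 150 mm and each number of a turn by 30 degrees. A row lasts 1/12 s, in which the tool goes at most 41.7 mm and 7.16 degrees, less where a joint would pass 70% of its speed; a pose out of reach is approached as far as the arm can. A call with a number of a shift or a turn outside -1 to 1 is refused whole. A call with a gripper value outside its range is refused whole. The fingers move at their own pace and stop on an object; FORCE is the grip in N (left out, the last holds). Time passes only in rows, so rows that do not move let the fingers close. It gives the time, the measured TCP pose, the force, the opening and the grip force at its end, in the units of the state.
- robot.observe(): the state, without advancing time (a new reading comes with each control period).
- imaging.snapshot(name): name is "scene" or "top" or "wrist"; returns (picture, depth): 400x640x3 uint8, red, green, blue; 400x640 float32, mm along the optical axis (not along the pixel's ray), 0 where there is no reading.
- imaging.camera_info(name): a dict with "K" (3x3 intrinsics, pixels), "world_from_camera" (4x4, takes a point from camera to world coordinates). Camera axes: x right, y down, z forward; pixel columns grow to the right and rows downward; lengths in mm; the calibration is good to about 2 mm. The wrist camera is an equidistant fisheye: a pixel r from the principal point sees the ray r / f radians off the axis. A picture is of the moment at which its call begins: read the wrist's pose just before it. camera_info takes no time and is no camera call; for the wrist camera it gives the pose at the moment of the call.
- ticket.hand_in(): hands the job in; it is judged then, once.
Trained networks look in the newest picture that a camera, given by its name, has taken for a name from the list of things; names that differ only in an ending like _2 or _b are one class to them, and where a whole thing is asked for, a point or a joint stands for the part that bears it (a point fixed in the world has none). Each returns a list of dicts, best first, with "score" (0 to 1); they miss things now and then, are a little off and sometimes report something else, mostly with a low value. They report only what shows in the picture. A call takes as long as a camera call.
- imaging.trace(target, camera): "pixels" (400x640 bool, what is visible of it) and "extent" ([left, top, right, bottom] in pixels, round what is visible of it).
- imaging.spot_point(target, camera): "xy" ([column, row] in pixels: a listed point, or the origin of a listed thing).
The state is a dict: "time_s": time; "joint_positions": joint angles; "qd": joint speeds; "joint_efforts": joint torques, N m; "ee_pos": TCP position; "tcp_rot": TCP orientation; "force": force on the tool from outside, world axes, zero at the start; "torque": the same for the moment, N m; "finger_gap": finger opening in mm; "finger_force": force on a finger pad.
Only numpy, scipy, OpenCV 4.12 (cv2) and the standard library are available. Lean on these libraries where they do the work, as an engineer would, in place of code of your own. Each camera call takes 0.05 s, during which the arm holds its last target. There are 200 camera calls.

## Working session

There is one attempt and no reset: what is moved stays moved. The work goes in short steps, Python scripts to look and compute and a shell command to move; the robot and the scene stay as the last step left them, time stands still between calls to the robot, and variables do not carry over. Pictures are saved under pics/ and viewed, at most 14 in all, crops included, and the job is handed in when it is done.

```bash
ls; mkdir -p pics; cat > h.py <<'E'
import numpy as np, cv2
from plant import robot, imaging, ticket
from scipy.spatial.transform import Rotation as R
def info(c):
    i=imaging.camera_info(c); return np.array(i["K"],float), np.array(i["world_from_camera"],float)
def ray(c,u,v,KT=None):
    K,T=KT or info(c)
    x=(u-K[0,2])/K[0,0]; y=(v-K[1,2])/K[1,1]
    if c=="wrist":
        r=np.hypot(x,y); s=np.sinc(r/np.pi) or 1e-9
        s=np.sin(r)/r if r>1e-9 else 1
        d=np.array([x*s,y*s,np.cos(r)])
    else: d=np.array([x,y,1.])
    return T[:3,3],T[:3,:3]@d,d
def at_z(c,u,v,z,KT=None):
    o,d,_=ray(c,u,v,KT); return o+d*(z-o[2])/d[2]
def at_depth(c,u,v,dep,KT=None):
    o,d,l=ray(c,u,v,KT); return o+d*dep/l[2]
def cloud(c,depth,mask=None,KT=None):
    K,T=KT or info(c)
    m=depth>0
    if mask is not None: m&=mask
    v,u=np.nonzero(m); x=(u-K[0,2])/K[0,0]; y=(v-K[1,2])/K[1,1]
    if c=="wrist":
        r=np.hypot(x,y)+1e-9; k=np.tan(r)/r; x=x*k;y=y*k
    z=depth[v,u]; P=np.stack([x*z,y*z,z],1)
    return P@T[:3,:3].T+T[:3,3]
def save(n,img): cv2.imwrite("pics/"+n+".png",cv2.cvtColor(img,cv2.COLOR_RGB2BGR))
E
python3 - <<'E'
from h import *
s=robot.observe(); print(s)
for c in ("scene","top"):
    im,d=imaging.snapshot(c); save(c+"0",im); np.save(c+"0.npy",d); K,T=info(c); print(c,K.tolist(),np.round(T,3).tolist())
    for n in ["bottle1_mid","lift","tray_floor","tray_rim","shaft","pointer_tip","crank_hub","crank_grip","fork","meter","beaker","washbottle"]:
        for r in imaging.spot_point(n,c)[:5]:
            u,v=r["xy"]; ui,vi=int(round(u)),int(round(v))
            dd=d[min(max(vi,0),399),min(max(ui,0),639)]
            print(n,round(r["score"],2),np.round(r["xy"],1),"surf",np.round(at_depth(c,u,v,dd)) if dd>0 else None)
E
```

```text
pics
{'time_s': 0.0, 'joint_positions': array([-1.23862088e+00,  1.24521079e-01,  1.65174528e+00, -6.29572368e-06,
        1.36749449e+00, -8.25853453e-02]), 'qd': array([ 1.31055945e-03, -1.34924654e-03, -3.56457700e-04, -7.34983427e-04,
        5.75855110e-04,  8.37782609e-05]), 'joint_efforts': array([ 1.18680284e-03, -4.23615432e+01, -3.65448046e+01, -2.43130060e-06,
        6.98726100e-03, -3.86455190e-05]), 'ee_pos': array([ 261.71983173, -594.34012082,  255.00049588]), 'tcp_rot': array([-3.07217484e+00, -6.46404083e-01,  4.33234538e-04]), 'force': array([-0.19411032,  0.25518874,  0.38188922]), 'torque': array([-0.01734163, -0.02206848,  0.02310049]), 'finger_force': 0.0, 'finger_gap': 85.0740554041996}
scene [[406.82460927560743, 0.0, 313.8857086628349], [0.0, 406.82460927560743, 191.73875668406208], [0.0, 0.0, 1.0]] [[0.197, 0.575, -0.794, 1570.15], [0.98, -0.109, 0.165, -152.177], [0.008, -0.811, -0.585, 812.569], [0.0, 0.0, 0.0, 1.0]]
bottle1_mid 0.81 [199.8 190.5] surf [ 502. -290.   78.]
bottle1_mid 0.16 [437.  192.9] surf [579. 471.  21.]
lift 0.97 [313.7 213.5] surf [6
[... 823 characters left out ...]
 [-1.0, 0.025, 0.006, 26.461], [-0.007, -0.053, -0.999, 1832.905], [0.0, 0.0, 0.0, 1.0]]
bottle1_mid 0.54 [295.1 186.7] surf [653. 110.  78.]
bottle1_mid 0.51 [420.9 198.8] surf [ 598. -317.  119.]
lift 0.62 [310.9 213.3] surf [556.  54. 224.]
tray_rim 0.73 [292.8 187.3] surf [652. 119.  62.]
shaft 0.65 [311.9 213.9] surf [555.  51. 221.]
pointer_tip 0.6 [295.1 185.8] surf [656. 109.  85.]
crank_hub 0.53 [369.6 199.7] surf [ 598. -141.  147.]
crank_grip 0.64 [368.9 182.5] surf [ 651. -134.  208.]
fork 0.58 [375.2 201.3] surf [ 592. -158.  158.]
meter 0.98 [306.3 150.5] surf [782.  68.  54.]
beaker 0.93 [421.4 164.7] surf [ 727. -345.    8.]
washbottle 0.72 [192.9 218.9] surf [550. 459. 108.]
```

View pics/scene0.png

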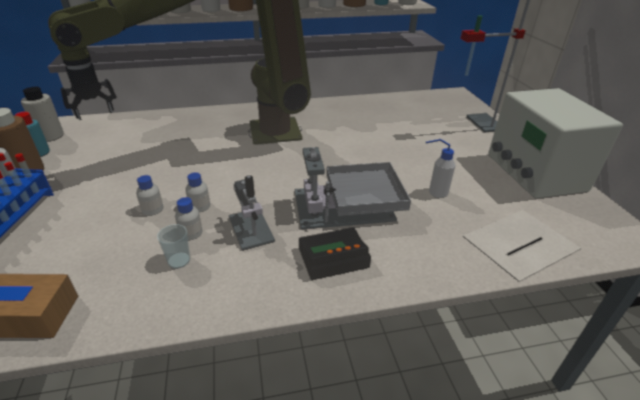

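View pics/top0.png

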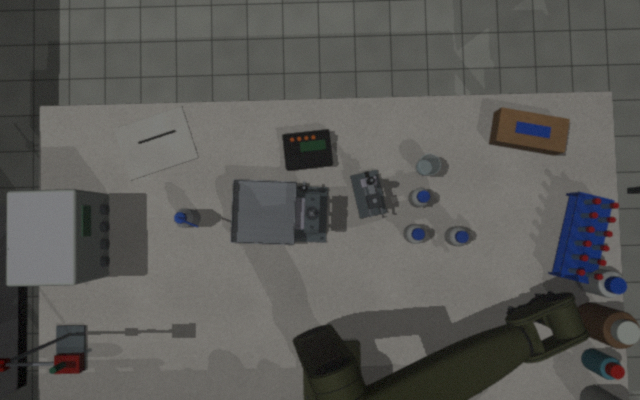

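The scene shows three bottles at (146,187), (196,182) and (184,207), with the beaker by the third. The crank hangs on its fork at (247,195), and the lift with its empty tray is at (340,190). The top view agrees, with caps at (422,197), (417,232) and (459,236).

```bash
python3 - <<'E'
from h import *
for c in ("top","scene"):
    im=cv2.cvtColor(cv2.imread(f"pics/{c}0.png"),cv2.COLOR_BGR2HSV); d=np.load(c+"0.npy")
    m=cv2.inRange(im,(105,120,50),(125,255,255))
    n,l,st,ce=cv2.connectedComponentsWithStats(m)
    for i in range(1,n):
        if st[i,4]>25:
            P=cloud(c,d,l==i); q=P[P[:,2]>100]
            if len(q) and 350<ce[i][0]<500 or c=="scene": print(c,ce[i].round(1),st[i,4],"z120",at_z(c,*ce[i],120 if c=="top" else 105).round(),np.median(P,0).round(), P[:,2].max().round())
d=np.load("top0.npy"); P=cloud("top",d)
def box(x0,x1,y0,y1,z0,z1,n):
    q=P[(P[:,0]>x0)&(P[:,0]<x1)&(P[:,1]>y0)&(P[:,1]<y1)&(P[:,2]>z0)&(P[:,2]<z1)]
    if len(q)<5: print(n,len(q));return
    r=cv2.minAreaRect(q[:,:2].astype(np.float32)); print(n,len(q),q.mean(0).round(),[np.round(a,1) for a in r])
box(400,720,80,360,40,66,"tray floor"); box(400,720,70,360,75,100,"rim")
box(480,640,0,110,175,197,"bridge"); box(480,640,0,110,200,240,"shaft")
box(480,720,-220,-80,135,160,"hub"); box(480,720,-220,-80,175,230,"grip"); box(480,720,-220,-80,90,128,"fork"); box(480,720,-240,-60,3,25,"base")
box(480,760,-50,130,6,25,"liftbase"); box(700,900,-50,150,40,75,"meter")
for c in("top","scene"):
  im=cv2.imread(f"pics/{c}0.png"); a,b=((150,250,280,400) if c=="top" else (140,260,220,420)) ,0
  w=im[a[0]:a[1],a[2]:a[3]]; cv2.imwrite(f"pics/{c}_crop.png",cv2.resize(w,None,fx=4,fy=4,interpolation=cv2.INTER_CUBIC))
E
```

```text
top [423.3 196. ] 107 z120 [ 608. -325.  120.] [ 608. -325.  119.] 130.0
top [418.  233.7] 106 z120 [ 481. -303.  120.] [ 480. -303.  118.] 130.0
top [461.6 236.4] 108 z120 [ 469. -449.  120.] [ 469. -450.  119.] 129.0
scene [27.5 52.1] 5638 z120 [ -985. -1256.   105.] [-1386. -1419.    -2.] 531.0
scene [468.7  41.9] 6102 z120 [-753. 1290.  105.] [-1388.  1681.   -74.] 373.0
scene [355.   24.4] 1617 z120 [-1278.   717.   105.] [-1387.   747.    78.] 234.0
scene [181.4  32.5] 2311 z120 [-1260.  -446.   105.] [-1387.  -457.    72.] 227.0
scene [447.6 153.1] 77 z120 [473. 544. 105.] [567. 486. 166.] 173.0
scene [ 21.1 195.4] 1625 z120 [ 471. -793.  105.] [ 400. -830.   57.] 141.0
scene [194.5 177.8] 96 z120 [ 469. -303.  105.] [ 490. -299.  120.] 125.0
scene [145.  180.9] 111 z120 [ 459. -451.  105.] [ 479. -445.  120.] 124.0
scene [185.1 203.5] 136 z120 [ 599. -325.  105.] [ 618. -321.  120.] 124.0
scene [ 13.5 292.6] 360 z120 [ 859. -676.  105.] [ 835. -692.   82.] 86.0
tray floor 3925 [569. 215.  56.] [array([591.3, 205.1]), array([249. , 264.7]), np.float64(86.6)]
rim 290 [569. 228.  86.] [array([569. , 222.4]), array([221.6, 220.3]), np.float64(86.4)]
bridge 555 [559.  53. 190.] [array([558.4,  52.7]), array([ 50. , 129.7]), np.float64(86.5)]
shaft 26 [559.  52. 213.] [array([560.7,  51.8]), array([25.2, 21.9]), np.float64(48.8)]
hub 267 [ 607. -152.  149.] [array([ 623.5, -150.5]), array([100.8,  46.5]), np.float64(12.2)]
grip 51 [ 658. -140.  207.] [array([ 658.5, -140.5]), array([20.8, 20.8]), np.float64(88.5)]
fork 172 [ 638. -143.  110.] [array([ 622.7, -150. ]), array([155.7,  54.3]), np.float64(11.6)]
base 1178 [ 610. -145.   10.] [array([ 599.9, -150.4]), array([179.6, 239.2]), np.float64(89.9)]
liftbase 672 [590.  37.  12.] [array([616.2,  36.4]), array([271.1, 177.9]), np.float64(2.3)]
meter 1497 [790.  65.  53.] [array([788.9,  65.5]), array([129.8, 168.5]), np.float64(5.0)]
```

View pics/scene_crop.png

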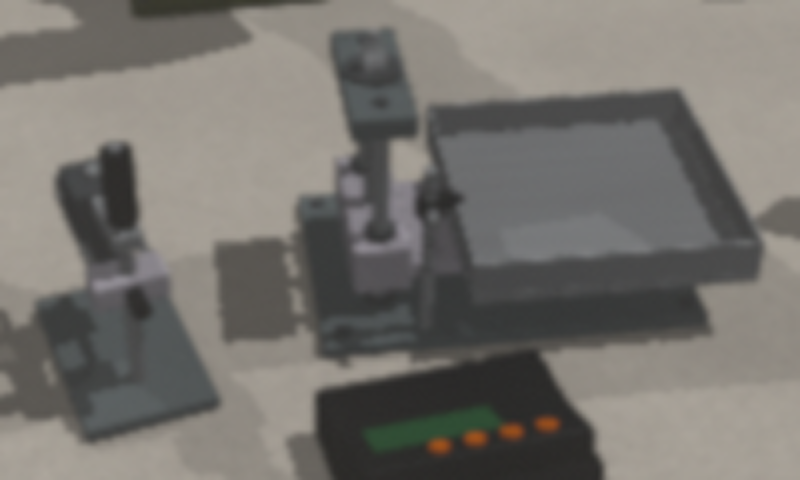

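Poses so far:
- **Lift:** column at (558,53), yaw -3.5°, tray centre (569,222).
- **Crank:** hub at about (596,-155), arm at +12°.
- **Bottles:** (608,-325), (480,-303) and (469,-449).

I'll go to the farthest bottle first, turning the tool square with the world axes.

```bash
cat > go.py <<'E'
# usage: go.py x y z [yaw_deg] : remaining shift in tool units from measured pose
import sys; from h import *
s=robot.observe(); M=R.from_rotvec(s["tcp_rot"]).as_matrix(); p=s["ee_pos"]
psi=np.degrees(np.arctan2(M[1,0],M[0,0]))
print("t",round(s["time_s"],2),"p",p.round(1),"yaw",psi.round(2),"zaxis",M[:,2].round(4),"gap",round(s["finger_gap"],1),"F",s["force"].round(1),"q",s["joint_positions"].round(2))
if len(sys.argv)>3:
    t=np.array([float(a) for a in sys.argv[1:4]]); print("units",(M.T@(t-p)/150).round(3),"rows>=",np.ceil(np.linalg.norm(t-p)/41.7))
if len(sys.argv)>4: print("turn z units",round((psi-float(sys.argv[4]))/30,3))
E
python3 -m crank '[[0,0,0,0,0,0,0.198],[0,0,0,0,0,0,0.198],[0,0,0,0,0,0,0.198],[0,0,0,0,0,0,0.198],[0,0.197,-0.138,0,0,0,0],[0,0.197,-0.138,0,0,0,0],[0,0.197,-0.138,0,0,0,0],[0,0.197,-0.138,0,0,0,0],[0,0.197,-0.138,0,0,0,0],[0,0.197,-0.138,0,0,0,0],[0,0.197,-0.138,0,0,0,0],[0,0,0,0,0,0,0],[0,0,0,0,0,0,0]]' 40; python3 go.py 469 -449 114 0
python3 - <<'E'
from h import *
im,d=imaging.snapshot("wrist"); KT=info("wrist"); save("w1",im)
h=cv2.cvtColor(im,cv2.COLOR_RGB2HSV); m=cv2.inRange(h,(105,120,40),(125,255,255))
n,l,st,ce=cv2.connectedComponentsWithStats(m)
for i in range(1,n):
    if st[i,4]>60:
        P=cloud("wrist",d,l==i,KT); P=P[(P[:,2]>110)&(P[:,2]<130)]
        if len(P)>20: print(ce[i].round(),st[i,4],((P.min(0)+P.max(0))/2).round(),np.median(P,0).round(),np.ptp(P,0).round())
E
```

```text
time_s: 2.38
ee_pos: [470.1, -448.7, 256.3]
tcp_rot: [3.141, 0.005, -0.0]
force: [-0.1, 0.5, 0.3]
finger_gap: 85.4
finger_force: 0.0
t 2.38 p [ 470.1 -448.7  256.3] yaw 0.2 zaxis [-3.e-04 -1.e-04 -1.e+00] gap 85.4 F [-0.1  0.5  0.3] q [-0.84  0.12  1.65 -0.    1.37  0.72]
units [-0.007  0.002  0.948] rows>= 4.0
turn z units 0.007
[176.  39.] 1356 [ 605. -327.  121.] [ 605. -327.  121.] [40. 39.  6.]
[594. 195.] 10339 [ 448. -860.  120.] [ 427. -843.  119.] [230.  95.  20.]
[161. 180.] 1168 [ 479. -303.  120.] [ 479. -305.  121.] [40. 40.  5.]
[317. 193.] 1456 [ 466. -448.  119.] [ 467. -449.  121.] [40. 35.  7.]
```

View pics/w1.png

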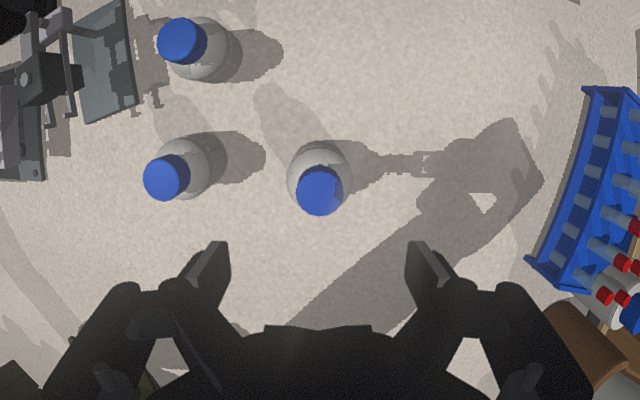

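The wrist view shows three caps at (320,190), (166,178) and (182,41); the nearest is under the gripper, and all agree with the top view within 3 mm. Next I grasp and lift it.

```bash
python3 -m crank '[[0,-0.007,0,0.237,0,0,0],[0,-0.007,0,0.237,0,0,0],[0,0,0,0.237,0,0,0],[0,0,0,0.237,0,0,0],[0,0,0,0,0,0,0],[0.8,0,0,0,0,0,0],[0.8,0,0,0,0,0,0],[0.8,0,0,0,0,0,0],[0.8,0,0,0,0,0,0],[0.8,0,0,0,0,0,0],[0.8,0,0,0,0,0,0],[0.8,0,0,-0.2,0,0,0],[0.8,0,0,-0.25,0,0,0],[0.8,0,0,-0.25,0,0,0],[0.8,0,0,-0.25,0,0,0],[0.8,0,0,-0.25,0,0,0],[0.8,0,0,-0.25,0,0,0],[0.8,0,0,-0.25,0,0,0],[0.8,0,0,0,0,0,0]]' 40; python3 go.py 524 270 364 0
```

```text
time_s: 4.02
ee_pos: [468.2, -451.6, 381.2]
tcp_rot: [3.128, 0.0, 0.018]
force: [0.2, -0.7, 0.5]
finger_gap: 40.8
finger_force: 41.9
t 4.02 p [ 468.2 -451.6  381.2] yaw 0.02 zaxis [ 0.0116 -0.0133 -0.9998] gap 40.8 F [ 0.2 -0.7  0.5] q [-0.85  0.07  1.5  -0.    1.55  0.72]
units [ 0.372 -4.812  0.055] rows>= 18.0
turn z units 0.001
```

```bash
python3 -m crank '[[0.8,0.02,-0.25,0,0,0,0],[0.8,0.02,-0.25,0,0,0,0],[0.8,0.02,-0.25,0,0,0,0],[0.8,0.02,-0.25,0,0,0,0],[0.8,0.02,-0.25,0,0,0,0],[0.8,0.02,-0.25,0,0,0,0],[0.8,0.02,-0.25,0,0,0,0],[0.8,0.02,-0.25,0,0,0,0],[0.8,0.02,-0.25,0,0,0,0],[0.8,0.02,-0.25,0,0,0,0],[0.8,0.02,-0.25,0,0,0,0],[0.8,0.02,-0.25,0,0,0,0],[0.8,0.02,-0.25,0,0,0,0],[0.8,0.02,-0.25,0,0,0,0],[0.8,0.02,-0.25,0,0,0,0],[0.8,0.02,-0.25,0,0,0,0],[0.8,0.02,-0.25,0,0,0,0],[0.8,0.02,-0.25,0,0,0,0],[0.8,0.01,-0.2,0,0,0,0],[0.8,0,-0.08,0,0,0,0]]'; python3 go.py 524 270 180 0
```

```text
time_s: 5.68
ee_pos: [521.3, 270.6, 368.2]
tcp_rot: [-3.141, -0.006, 0.001]
force: [-0.5, -0.6, -3.1]
finger_gap: 40.7
finger_force: 42.4
t 5.68 p [521.3 270.6 368.2] yaw 0.22 zaxis [-9.0e-04  1.1e-03 -1.0e+00] gap 40.7 F [-0.5 -0.6 -3.1] q [ 0.39 -0.06  1.65  0.    1.55  1.95]
units [0.019 0.005 1.255] rows>= 5.0
turn z units 0.007
```

```bash
python3 -m crank '[[0.8,0.018,0,0.25,0,0,0],[0.8,0,0,0.25,0,0,0],[0.8,0,0,0.25,0,0,0],[0.8,0,0,0.25,0,0,0],[0.8,0,0,0.18,0,0,0],[0.8,0,0,0.08,0,0,0],[0.8,0,0,0,0,0,0],[0.8,0,0,0,0,0,0],[0.8,0,0,0,0,0,0]]'
```

```text
time_s: 6.43
ee_pos: [525.5, 267.0, 181.6]
tcp_rot: [-3.141, 0.0, -0.004]
force: [-0.8, 0.2, -1.7]
finger_gap: 40.6
finger_force: 42.2
```

```bash
python3 -m crank '[[0.8,0,0,0.013,0,0,0],[0.8,0,0,0.013,0,0,0],[0.8,0,0,0,0,0,0],[0.8,0,0,0,0,0,0]]'
```

```text
time_s: 6.77
ee_pos: [524.8, 267.0, 176.3]
tcp_rot: [3.142, 0.0, 0.0]
force: [-0.1, -0.2, -2.3]
finger_gap: 40.6
finger_force: 42.1
```

```bash
python3 -m crank '[[0.8,0,0,0.013,0,0,0],[0.8,0,0,0.013,0,0,0],[0.8,0,0,0,0,0,0],[0.8,0,0,0,0,0,0]]'
```

```text
time_s: 7.1
ee_pos: [525.6, 267.4, 175.5]
tcp_rot: [-3.141, -0.0, -0.004]
force: [-3.9, -2.3, 9.1]
finger_gap: 40.7
finger_force: 43.2
```

```bash
python3 -m crank '[[0.8,0,0,0.013,0,0,0],[0.8,0,0,0,0,0,0],[0.8,0,0,0,0,0,0]]'
```

```text
time_s: 7.35
ee_pos: [526.0, 267.4, 175.5]
tcp_rot: [-3.141, -0.0, -0.005]
force: [-6.8, -3.3, 16.7]
finger_gap: 40.9
finger_force: 43.9
```

```bash
python3 -m crank '[[0.8,0,0,-0.02,0,0,0],[0,0,0,0,0,0,0],[0,0,0,0,0,0,0],[0,0,0,0,0,0,0],[0,0,0,-0.2,0,0,0],[0,0,0,-0.25,0,0,0],[0,0,0,-0.25,0,0,0],[0,0,0,-0.2,0,0,0],[0,-0.02,0.2375,0,0,0,0],[0,-0.02,0.2375,0,0,0,0],[0,-0.02,0.2375,0,0,0,0],[0,-0.02,0.2375,0,0,0,0],[0,-0.02,0.2375,0,0,0,0],[0,-0.02,0.2375,0,0,0,0],[0,-0.02,0.2375,0,0,0,0],[0,-0.02,0.2375,0,0,0,0]]'; cat > caps.py <<'E'
from h import *
import sys
c=sys.argv[1]; s=robot.observe(); KT=info(c) if c=="wrist" else None
im,d=imaging.snapshot(c); KT=KT or info(c)
if len(sys.argv)>2: save(sys.argv[2],im)
h=cv2.cvtColor(im,cv2.COLOR_RGB2HSV); m=cv2.inRange(h,(105,120,40),(125,255,255))
n,l,st,ce=cv2.connectedComponentsWithStats(m)
for i in range(1,n):
    if st[i,4]>30:
        P=cloud(c,d,l==i,KT); 
        if len(P)<20: continue
        zt=np.percentile(P[:,2],70); P=P[abs(P[:,2]-zt)<7]; e=np.ptp(P,0)
        if len(P)>10 and e[:2].max()<65: print(ce[i].round(),st[i,4],"centre",((P.min(0)+P.max(0))/2).round(),"med",np.median(P,0).round(),"ext",e.round())
E
python3 -m crank '[[0,-0.02,0.2375,0,0,0,0],[0,-0.02,0.2375,0,0,0,0],[0,-0.02,0.2375,0,0,0,0],[0,-0.02,0.2375,0,0,0,0],[0,-0.02,0.2375,0,0,0,0],[0,-0.02,0.2375,0,0,0,0],[0,-0.02,0.2375,0,0,0,0],[0,-0.02,0.2375,0,0,0,0],[0,0,0,0,0,0,0],[0,0,0,0,0,0,0],[0,0,0,0,0,0,0]]' ; python3 caps.py wrist; echo; python3 caps.py top; python3 go.py 480 -303 118 0
```

```text
time_s: 8.68
ee_pos: [500.3, -19.5, 308.0]
tcp_rot: [-3.142, -0.001, 0.0]
force: [-0.3, -0.9, 0.1]
finger_gap: 85.6
finger_force: 0.0
time_s: 9.6
ee_pos: [476.7, -302.7, 307.7]
tcp_rot: [-3.14, 0.001, 0.001]
force: [-0.7, -0.4, -0.1]
finger_gap: 85.3
finger_force: 0.0
[340.  48.] 1259 centre [ 606. -324.  120.] med [ 606. -324.  121.] ext [39. 39.  7.]
[317. 173.] 1179 centre [ 480. -302.  120.] med [ 481. -302.  121.] ext [39. 40.  5.]

[423. 196.] 111 centre [ 608. -326.  121.] med [ 607. -325.  119.] ext [34. 39. 13.]
[182. 219.] 114 centre [540. 460. 189.] med [534. 446. 189.] ext [31. 62.  8.]
[247. 225.] 113 centre [526. 265. 178.] med [525. 265. 177.] ext [36. 40. 13.]
[417. 230.] 34 centre [ 493. -300.  123.] med [ 493. -298.  120.] ext [13. 27. 13.]
[616. 285.] 287 centre [ 304. -921.  195.] med [ 304. -918.  195.] ext [51. 57. 14.]
t 9.7 p [ 477.1 -301.9  308.2] yaw 0.08 zaxis [-1.e-04  4.e-04 -1.e+00] gap 85.7 F [-0.7  0.6  0.5] q [-0.66 -0.09  1.78  0.    1.45  0.91]
units [0.02  0.008 1.268] rows>= 5.0
turn z units 0.003
```

```bash
python3 -m crank '[[0,0.02,0,0.25,0,0,0],[0,0,0,0.25,0,0,0],[0,0,0,0.25,0,0,0],[0,0,0,0.25,0,0,0],[0,0,0,0.25,0,0,0],[0,0,0,0.02,0,0,0],[0,0,0,0,0,0,0],[0.8,0,0,0,0,0,0],[0.8,0,0,0,0,0,0],[0.8,0,0,0,0,0,0],[0.8,0,0,0,0,0,0],[0.8,0,0,0,0,0,0],[0.8,0,0,0,0,0,0],[0.8,0,0,-0.2,0,0,0],[0.8,0,0,-0.25,0,0,0],[0.8,0,0,-0.25,0,0,0],[0.8,0,0,-0.25,0,0,0],[0.8,0,0,-0.25,0,0,0],[0.8,0,0,-0.25,0,0,0],[0.8,0,0,-0.25,0,0,0]]'; python3 go.py 620 264 370 0
```

```text
time_s: 11.37
ee_pos: [479.3, -302.7, 374.8]
tcp_rot: [3.141, -0.0, 0.0]
force: [1.0, -1.0, -2.1]
finger_gap: 40.7
finger_force: 41.7
t 11.37 p [ 479.3 -302.7  374.8] yaw -0.01 zaxis [ 0.e+00 -1.e-04 -1.e+00] gap 40.7 F [ 1.  -1.  -2.1] q [-0.66 -0.11  1.69 -0.    1.56  0.91]
units [ 0.938 -3.778  0.031] rows>= 15.0
turn z units -0.0
```

```bash
python3 -m crank '[[0.8,0.059,-0.236,0,0,0,0],[0.8,0.059,-0.236,0,0,0,0],[0.8,0.059,-0.236,0,0,0,0],[0.8,0.059,-0.236,0,0,0,0],[0.8,0.059,-0.236,0,0,0,0],[0.8,0.059,-0.236,0,0,0,0],[0.8,0.059,-0.236,0,0,0,0],[0.8,0.059,-0.236,0,0,0,0],[0.8,0.059,-0.236,0,0,0,0],[0.8,0.059,-0.236,0,0,0,0],[0.8,0.059,-0.236,0,0,0,0],[0.8,0.059,-0.236,0,0,0,0],[0.8,0.059,-0.236,0,0,0,0],[0.8,0.059,-0.236,0,0,0,0],[0.8,0.059,-0.236,0,0,0,0],[0.8,0.059,-0.236,0,0,0,0],[0.8,0,0,0,0,0,0],[0.8,0,0,0,0,0,0],[0.8,0,0,0,0,0,0]]'; python3 go.py 620 264 182 0
```

```text
time_s: 12.95
ee_pos: [621.2, 263.2, 372.4]
tcp_rot: [3.141, 0.001, -0.001]
force: [-1.1, -1.0, -2.2]
finger_gap: 40.6
finger_force: 42.3
t 12.95 p [621.2 263.2 372.4] yaw 0.02 zaxis [-8.e-04 -9.e-04 -1.e+00] gap 40.6 F [-1.1 -1.  -2.2] q [ 0.32  0.13  1.45 -0.    1.56  1.89]
units [-0.007 -0.006  1.27 ] rows>= 5.0
turn z units 0.001
```

```bash
python3 -m crank '[[0.8,0,0,0.25,0,0,0],[0.8,0,0,0.25,0,0,0],[0.8,0,0,0.25,0,0,0],[0.8,0,0,0.25,0,0,0],[0.8,0,0,0.18,0,0,0],[0.8,0,0,0.08,0,0,0],[0.8,0,0,0,0,0,0],[0.8,0,0,0,0,0,0],[0.8,0,0,0,0,0,0]]'
```

```text
time_s: 13.7
ee_pos: [622.7, 263.1, 186.5]
tcp_rot: [-3.141, 0.001, -0.006]
force: [-0.3, -0.7, -2.9]
finger_gap: 40.6
finger_force: 42.4
```

```bash
python3 -m crank '[[0.8,-0.015,0,0.02,0,0,0],[0.8,0,0,0.02,0,0,0],[0.8,0,0,0.016,0,0,0],[0.8,0,0,0,0,0,0],[0.8,0,0,0,0,0,0]]'
```

```text
time_s: 14.12
ee_pos: [619.9, 263.8, 178.4]
tcp_rot: [-3.141, -0.0, -0.004]
force: [-3.0, -0.8, 5.7]
finger_gap: 40.6
finger_force: 43.2
```

```bash
python3 -m crank '[[0.8,0,0,0.012,0,0,0],[0.8,0,0,0.012,0,0,0],[0.8,0,0,0,0,0,0],[0.8,0,0,0,0,0,0]]'
```

```text
time_s: 14.45
ee_pos: [620.8, 263.8, 178.6]
tcp_rot: [-3.141, -0.001, -0.008]
force: [-7.2, -2.9, 16.7]
finger_gap: 40.4
finger_force: 44.4
```

Contact is made, so I release and go to the third bottle.

```bash
python3 -m crank '[[0.8,0,0,-0.02,0,0,0],[0,0,0,0,0,0,0],[0,0,0,0,0,0,0],[0,0,0,0,0,0,0],[0,0,0,-0.2,0,0,0],[0,0,0,-0.25,0,0,0],[0,0,0,-0.25,0,0,0],[0,0,0,-0.2,0,0,0],[0,-0.005,0.245,0,0,0,0],[0,-0.005,0.245,0,0,0,0],[0,-0.005,0.245,0,0,0,0],[0,-0.005,0.245,0,0,0,0],[0,-0.005,0.245,0,0,0,0],[0,-0.005,0.245,0,0,0,0],[0,-0.005,0.245,0,0,0,0],[0,-0.005,0.245,0,0,0,0]]'; python3 -m crank '[[0,-0.005,0.245,0,0,0,0],[0,-0.005,0.245,0,0,0,0],[0,-0.005,0.245,0,0,0,0],[0,-0.005,0.245,0,0,0,0],[0,-0.005,0.245,0,0,0,0],[0,-0.005,0.245,0,0,0,0],[0,-0.005,0.245,0,0,0,0],[0,-0.005,0.245,0,0,0,0],[0,0,0,0,0,0,0],[0,0,0,0,0,0,0],[0,0,0,0,0,0,0]]' ; python3 caps.py wrist; echo; python3 caps.py top; python3 go.py 607 -325 118 0
```

```text
time_s: 15.78
ee_pos: [612.8, -32.2, 309.3]
tcp_rot: [-3.141, -0.0, 0.001]
force: [0.7, -0.1, -0.7]
finger_gap: 85.5
finger_force: 0.0
time_s: 16.7
ee_pos: [607.1, -324.3, 309.1]
tcp_rot: [-3.14, 0.0, 0.001]
force: [0.2, 0.7, 0.6]
finger_gap: 85.5
finger_force: 0.0
[318. 176.] 1168 centre [ 607. -324.  119.] med [ 608. -324.  121.] ext [39. 39.  7.]
[622. 343.] 492 centre [ 301. -918.  191.] med [ 305. -911.  194.] ext [55. 56.  9.]

[261. 195.] 112 centre [621. 218. 179.] med [621. 218. 178.] ext [34. 39. 12.]
[421. 198.] 33 centre [ 599. -318.  121.] med [ 601. -316.  120.] ext [17. 20. 10.]
[181. 219.] 111 centre [542. 460. 189.] med [552. 478. 189.] ext [28. 62.  8.]
[247. 225.] 111 centre [524. 265. 178.] med [525. 265. 177.] ext [33. 40. 13.]
[616. 285.] 280 centre [ 304. -919.  195.] med [ 304. -920.  194.] ext [51. 53. 14.]
t 16.8 p [ 607.4 -323.3  309.6] yaw 0.08 zaxis [-3.e-04  5.e-04 -1.e+00] gap 85.4 F [-0.3  0.4  0.1] q [-0.57  0.18  1.5   0.    1.46  1.  ]
units [-0.002  0.012  1.278] rows>= 5.0
turn z units 0.003
```

```bash
python3 -m crank '[[0,0,0,0.25,0,0,0],[0,0,0,0.25,0,0,0],[0,0,0,0.25,0,0,0],[0,0,0,0.25,0,0,0],[0,0,0,0.25,0,0,0],[0,0,0,0.03,0,0,0],[0,0,0,0,0,0,0],[0.8,0,0,0,0,0,0],[0.8,0,0,0,0,0,0],[0.8,0,0,0,0,0,0],[0.8,0,0,0,0,0,0],[0.8,0,0,0,0,0,0],[0.8,0,0,0,0,0,0],[0.8,0,0,-0.2,0,0,0],[0.8,0,0,-0.25,0,0,0],[0.8,0,0,-0.25,0,0,0],[0.8,0,0,-0.25,0,0,0],[0.8,0,0,-0.25,0,0,0],[0.8,0,0,-0.25,0,0,0],[0.8,0,0,-0.25,0,0,0]]'; python3 go.py 531 174 370 0
```

```text
time_s: 18.47
ee_pos: [606.6, -324.3, 374.7]
tcp_rot: [-3.142, 0.0, 0.0]
force: [0.8, -0.4, -2.2]
finger_gap: 40.7
finger_force: 41.5
t 18.47 p [ 606.6 -324.3  374.7] yaw -0.0 zaxis [-2.e-04  1.e-04 -1.e+00] gap 40.7 F [ 0.8 -0.4 -2.2] q [-0.57  0.16  1.41 -0.    1.57  1.  ]
units [-0.504 -3.322  0.032] rows>= 13.0
turn z units -0.0
```

```bash
python3 -m crank '[[0.8,-0.036,-0.237,0,0,0,0],[0.8,-0.036,-0.237,0,0,0,0],[0.8,-0.036,-0.237,0,0,0,0],[0.8,-0.036,-0.237,0,0,0,0],[0.8,-0.036,-0.237,0,0,0,0],[0.8,-0.036,-0.237,0,0,0,0],[0.8,-0.036,-0.237,0,0,0,0],[0.8,-0.036,-0.237,0,0,0,0],[0.8,-0.036,-0.237,0,0,0,0],[0.8,-0.036,-0.237,0,0,0,0],[0.8,-0.036,-0.237,0,0,0,0],[0.8,-0.036,-0.237,0,0,0,0],[0.8,-0.036,-0.237,0,0,0,0],[0.8,-0.036,-0.237,0,0,0,0],[0.8,0,0,0,0,0,0],[0.8,0,0,0,0,0,0],[0.8,0,0,0,0,0,0]]'; python3 go.py 531 174 182 0; python3 caps.py top
```

```text
time_s: 19.88
ee_pos: [531.4, 172.9, 372.8]
tcp_rot: [3.141, 0.001, -0.0]
force: [0.8, 0.5, -1.9]
finger_gap: 40.3
finger_force: 42.2
t 19.88 p [531.4 172.9 372.8] yaw 0.03 zaxis [-1.e-04 -7.e-04 -1.e+00] gap 40.3 F [ 0.8  0.5 -1.9] q [ 0.22 -0.12  1.71 -0.    1.56  1.79]
units [-0.002 -0.008  1.272] rows>= 5.0
turn z units 0.001
[261. 195.] 111 centre [621. 219. 179.] med [621. 217. 178.] ext [33. 37. 14.]
[182. 219.] 112 centre [542. 460. 189.] med [549. 476. 190.] ext [28. 63.  9.]
[616. 285.] 284 centre [ 303. -918.  196.] med [ 302. -918.  195.] ext [48. 58. 14.]
```

```bash
python3 -m crank '[[0.8,0,0,0.25,0,0,0],[0.8,0,0,0.25,0,0,0],[0.8,0,0,0.25,0,0,0],[0.8,0,0,0.25,0,0,0],[0.8,0,0,0.18,0,0,0],[0.8,0,0,0.08,0,0,0],[0.8,0,0,0.02,0,0,0],[0.8,0,0,0,0,0,0],[0.8,0,0,0,0,0,0]]'
```

```text
time_s: 20.68
ee_pos: [532.6, 172.6, 182.2]
tcp_rot: [-3.141, 0.002, -0.003]
force: [-0.8, -0.1, -2.7]
finger_gap: 41.0
finger_force: 43.0
```

```bash
python3 -m crank '[[0.8,0,0,0.016,0,0,0],[0.8,0,0,0.016,0,0,0],[0.8,0,0,0.008,0,0,0],[0.8,0,0,0,0,0,0],[0.8,0,0,0,0,0,0]]'
```

```text
time_s: 21.1
ee_pos: [533.1, 173.3, 179.0]
tcp_rot: [-3.141, -0.0, -0.007]
force: [-3.6, -0.7, 9.3]
finger_gap: 40.4
finger_force: 44.2
```

```bash
python3 -m crank '[[0.8,0,0,-0.02,0,0,0],[0,0,0,0,0,0,0],[0,0,0,0,0,0,0],[0,0,0,0,0,0,0],[0,0,0,-0.2,0,0,0],[0,0,0,-0.25,0,0,0],[0,0,0,-0.25,0,0,0],[0,0,0,-0.2,0,0,0],[0,0.042,0.219,0,0,0,0],[0,0.042,0.219,0,0,0,0],[0,0.042,0.219,0,0,0,0],[0,0.042,0.219,0,0,0,0],[0,0.042,0.219,0,0,0,0],[0,0.042,0.219,0,0,0,0],[0,0.042,0.219,0,0,0,0],[0,0.042,0.219,0,0,0,0],[0,0.042,0.219,0,0,0,0],[0,0.042,0.219,0,0,0,0],[0,0,0,0,0,0,-0.2],[0,0,0,0,0,0,-0.2]]'; python3 -m crank '[[0,0,0,0,0,0,0],[0,0,0,0,0,0,0],[0,0,0,0,0,0,0]]'; python3 caps.py top; python3 go.py 596 -155 160 12
python3 - <<'E'
from h import *
KT=info("wrist"); im,d=imaging.snapshot("wrist"); save("w2",im); np.save("w2.npy",d)
for n in ("crank_hub","crank_grip","fork","shaft"):
    for r in imaging.spot_point(n,"wrist")[:3]:
        u,v=r["xy"]; dd=d[int(round(v)),int(round(u))]; print(n,round(r["score"],2),np.round(r["xy"]),at_depth("wrist",u,v,dd,KT).round(), at_z("wrist",u,v,{"crank_hub":130,"crank_grip":182,"fork":110,"shaft":194}[n],KT).round())
P=cloud("wrist",d,None,KT)
def box(x0,x1,y0,y1,z0,z1,n):
    q=P[(P[:,0]>x0)&(P[:,0]<x1)&(P[:,1]>y0)&(P[:,1]<y1)&(P[:,2]>z0)&(P[:,2]<z1)]
    r=cv2.minAreaRect(q[:,:2].astype(np.float32)); print(n,len(q),q.mean(0).round(),[np.round(a,1) for a in r])
box(540,720,-220,-80,142,156,"hub"); box(480,720,-220,-80,195,230,"grip");box(480,720,-220,-80,100,118,"fork"); box(530,590,20,90,200,230,"shaft"); box(480,640,0,110,186,198,"bridge")
E
```

```text
time_s: 22.77
ee_pos: [594.6, -157.5, 312.1]
tcp_rot: [-3.124, -0.331, 0.001]
force: [0.2, -0.1, 1.4]
finger_gap: 85.3
finger_force: 0.0
time_s: 23.02
ee_pos: [594.6, -155.1, 312.7]
tcp_rot: [-3.125, -0.326, 0.0]
force: [0.7, 1.3, -0.8]
finger_gap: 85.2
finger_force: 0.0
[261. 195.] 110 centre [621. 218. 179.] med [622. 218. 177.] ext [33. 40. 13.]
[182. 219.] 112 centre [542. 461. 189.] med [547. 473. 191.] ext [27. 62. 10.]
[276. 223.] 109 centre [530. 172. 178.] med [529. 173. 177.] ext [36. 37. 13.]
[247. 225.] 113 centre [526. 265. 179.] med [525. 265. 177.] ext [36. 39. 13.]
[616. 285.] 283 centre [ 304. -921.  195.] med [ 302. -919.  195.] ext [52. 55. 14.]
t 23.07 p [ 594.6 -154.9  312.8] yaw 11.94 zaxis [-0.  0. -1.] gap 84.9 F [ 0.4 -0.2 -0.5] q [-0.34  0.02  1.67  0.    1.46  1.02]
units [0.009 0.002 1.019] rows>= 4.0
turn z units -0.002
crank_hub 0.93 [317. 178.] [ 601. -153.  157.] [ 594. -154.  130.]
crank_grip 0.95 [316. 114.] [ 658. -140.  216.] [ 658. -140.  182.]
crank_grip 0.28 [ 96. 189.] [562.  47. 204.] [552.  65. 182.]
shaft 0.64 [ 97. 189.] [561.  47. 202.] [557.  54. 194.]
hub 2874 [ 606. -152.  150.] [array([ 622.1, -148.2]), array([100.2,  46.3]), np.float64(11.8)]
grip 846 [ 659. -140.  213.] [array([ 658.7, -139.5]), array([23. , 22.8]), np.float64(12.1)]
fork 1500 [ 654. -143.  112.] [array([ 623.4, -147.1]), array([152.5,  55.2]), np.float64(10.2)]
shaft 441 [560.  51. 213.] [array([558. ,  54.4]), array([16.2, 17.9]), np.float64(4.1)]
bridge 4463 [564.  49. 191.] [array([557.8,  54.1]), array([ 51.1, 130.6]), np.float64(86.4)]
```

View pics/w2.png

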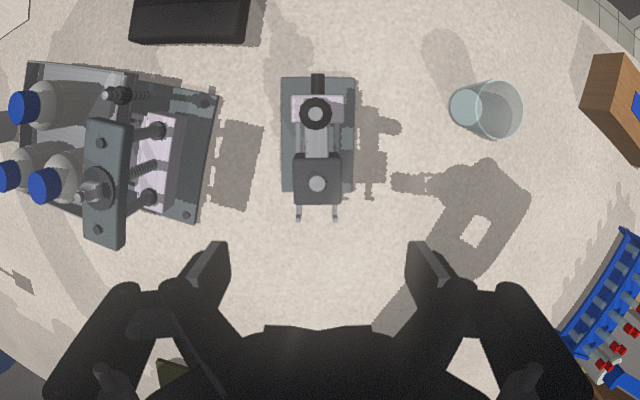

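The wrist view shows the hub centred below the gripper at (317,178), with the grip at (316,114) on the camera's side. I need to know if the camera would foul the grip before going down.

```bash
python3 - <<'E'
from h import *
s=robot.observe(); M=R.from_rotvec(s["tcp_rot"]).as_matrix(); K,T=info("wrist")
print("cam in tool",(M.T@(T[:3,3]-s["ee_pos"])).round(1),"axis",(M.T@T[:3,2]).round(2))
d=np.load("w2.npy")
P=cloud("wrist",d,None,(K,T)); c,sn=np.cos(np.radians(12)),np.sin(np.radians(12))
q=(P-[595,-154,0]); X=q[:,0]*c+q[:,1]*sn; Y=-q[:,0]*sn+q[:,1]*c
m=(abs(Y)<60)&(abs(X)<110)&(P[:,2]>95)
for z0,z1 in((95,117),(117,128),(128,145)):
    k=m&(P[:,2]>z0)&(P[:,2]<z1); h=np.histogram2d(X[k],Y[k],bins=[range(-60,100,10),range(-35,40,5)])[0].astype(int); print(z0,z1); print(h)
E
```

```text
cam in tool [  70.5    0.  -118.4] axis [-0.27 -0.    0.96]
95 117
[[ 0  0  0  0  0  0  0  0  0  0  0  0  0  0]
 [ 0  0 13 15  0  0  0  0  0  0 13 20  0  0]
 [ 0  0  7 13  0  0  0  0  0  0  9 13  0  0]
 [ 0  0  0  0  0  0  0  0  0  0  0  0  0  0]
 [ 0  0  0  0  0  0  0  0  0  0  0  0  0  0]
 [ 0  0  0  0  0  0  0  0  0  0  0  0  0  0]
 [ 0  0  0  0  0  0  0  0  0  0  0  0  0  0]
 [ 0  0  0  0  0  0  0  0  0  0  0  0  0  0]
 [ 0  0 19 16  3  0  0  0  0  0 22 14  0  0]
 [ 0  0 31 20  0  0  0  0  0  0 29 20  0  0]
 [ 0  0 39 21  0  0  0  0  0  0 30 18  0  0]
 [ 0 11 39 39  8  0  0  0  0  0 28 33 14  0]
 [ 0 20 49 50  5  0  0  0  0  0 26 42 25  0]
 [ 0 25 50 50 30  5  4  1  5 18 47 47  9  0]
 [ 0  7 10 10 10 31 45 45 17 14 15 16  3  0]]
117 128
[[ 0  0  0  0  0  0  0  0  0  0  1  0  0  0]
 [ 0  0  6 18  0  0  0  0  0  0 16 13  0  0]
 [ 0  0  0  0  0  0  0  0  0  0  0  0  0  0]
 [ 0  0  0  0  0  0  0  0  0  0  0  0  0  0]
 [ 0  0  0  0  0  0  0  0  0  0  0  0  0  0]
 [ 0  0  0  0  0  0  0  0  0  0  0  0  0  0]
 [ 0  0  0  0  0  0  0  0  0  0  0  0  0  0]
 [ 0  0  0  0  0  0  0  0  0  0  0
[... 310 characters left out ...]
 0  0  0  0  0]]
128 145
[[ 0  0  0  0  0  0  0  0  0  0  0  0  0  0]
 [ 0  0  0  0  0  0  0  0  0  0  0  0  0  0]
 [ 0  0  0  0  0  0  0  0  0  0  0  0  0  0]
 [ 0  0  0  0  0  0  0  0  0  0  0  0  0  0]
 [ 0  0  0  0  0  0  0  0  0  0  0  0  0  0]
 [ 0  0  0  0  0  0  0  0  0  0  0  0  0  0]
 [ 0  0  0  0  0  0  0  0  0  0  0  0  0  0]
 [ 0  0  0  0  0  0  0  0  0  0  0  0  0  0]
 [ 0  0  6 15 12  0  0  0  0 13 20  4  0  0]
 [ 0  0  0  0  0  0  0  0  0  0  0  0  0  0]
 [ 0  0  0  0  0  0  0  0  0  0  0  0  0  0]
 [ 0  0  0  0  0  0  0  0  0  0  0  0  0  0]
 [ 0  0  0  0  0  0  0  0  0  0  0  0  0  0]
 [ 0  0  0  0  0  0  0  0  0  0  0  0  0  0]
 [ 0  0  0  0  0  0  0  0  0  0  0  0  0  0]]
```

The camera stays 47 mm above the grip top and the prongs are centred on the hub, so I go down, grip and lift.

```bash
python3 -m crank '[[0,0,0,0.25,0,0,0],[0,0,0,0.25,0,0,0],[0,0,0,0.25,0,0,0],[0,0,0,0.25,0,0,0],[0,0,0,0.14,0,0,0],[0,0,0,0,0,0,0],[0,0,0,0,0,0,0],[0.8,0,0,0,0,0,0],[0.8,0,0,0,0,0,0],[0.8,0,0,0,0,0,0],[0.8,0,0,0,0,0,0],[0.8,0,0,0,0,0,0],[0.8,0,0,0,0,0,0]]' 70; python3 go.py 595 -154 141 12
```

```text
time_s: 24.4
ee_pos: [596.2, -155.6, 145.0]
tcp_rot: [3.123, 0.328, 0.007]
force: [1.3, 0.9, 6.7]
finger_gap: 45.0
finger_force: 74.8
t 24.4 p [ 596.2 -155.6  145. ] yaw 12.0 zaxis [ 4.5e-03 -9.0e-04 -1.0e+00] gap 45.0 F [1.3 0.9 6.7] q [-0.34  0.14  1.83  0.    1.17  1.02]
units [-0.005 -0.012  0.026] rows>= 1.0
turn z units 0.0
```

```bash
python3 -m crank '[[0.8,0,0,-0.1,0,0,0],[0.8,0,0,-0.2,0,0,0],[0.8,0,0,-0.25,0,0,0],[0.8,0,0,-0.25,0,0,0],[0.8,0,0,-0.25,0,0,0],[0.8,0,0,-0.2,0,0,0],[0.8,0,0,0,0,0,0],[0.8,0,0,0,0,0,0]]'; python3 go.py 558 -50 330 0
python3 - <<'E'
from h import *
KT=info("wrist"); im,d=imaging.snapshot("wrist")
r=imaging.spot_point("shaft","wrist"); print([(np.round(a["xy"]),round(a["score"],2)) for a in r[:2]])
u,v=[int(x) for x in r[0]["xy"]] if r else (100,190)
w=im[max(v-40,0):v+40,max(u-50,0):u+50]; save("w3",cv2.resize(w,None,fx=7,fy=7,interpolation=cv2.INTER_CUBIC))
P=cloud("wrist",d,None,KT)
for z0,z1 in((198,207),(207,215),(215,222),(222,230)):
    q=P[(abs(P[:,0]-558)<40)&(abs(P[:,1]-54)<30)&(P[:,2]>z0)&(P[:,2]<z1)]
    if len(q)>8: print(z0,len(q),q.mean(0).round(1),cv2.minAreaRect(q[:,:2].astype(np.float32)))
E
```

```text
time_s: 25.07
ee_pos: [595.0, -155.5, 331.3]
tcp_rot: [3.123, 0.328, 0.005]
force: [0.2, -0.2, -4.7]
finger_gap: 45.2
finger_force: 73.6
t 25.07 p [ 595.  -155.5  331.3] yaw 12.01 zaxis [ 0.0037 -0.0015 -1.    ] gap 45.2 F [ 0.2 -0.2 -4.7] q [-0.34  0.01  1.65 -0.    1.48  1.02]
units [-0.095 -0.74   0.007] rows>= 3.0
turn z units 0.4
[(array([107., 184.]), 0.7), (array([130.,  92.]), 0.53)]
198 117 [560.3  49.3 202.5] ((561.9760131835938, 51.2525634765625), (22.195640563964844, 11.525574684143066), 51.06486129760742)
207 131 [560.4  50.3 210.9] ((561.7259521484375, 50.79267883300781), (21.348175048828125, 11.898242950439453), 49.09375)
215 96 [559.7  51.7 218.1] ((558.0966796875, 54.25184631347656), (12.122862815856934, 13.025249481201172), 7.138599872589111)
222 67 [558.3  53.7 224.2] ((557.8626708984375, 54.875274658203125), (9.189943313598633, 9.579687118530273), 68.31758117675781)
```

View pics/w3.png

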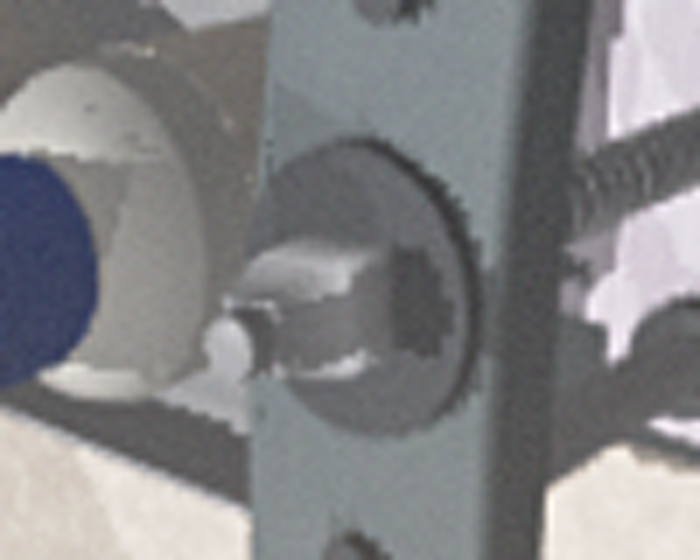

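The crop shows the shaft's two side faces and the round pin. Together with the point cloud, the flats are at about 5° yaw and the axis at (558,54). I move above it.

```bash
python3 -m crank '[[0.8,0,0,0,0,0,0.233],[0.8,-0.0173,-0.2013,0,0,0,0],[0.8,-0.0173,-0.2013,0,0,0,0],[0.8,-0.0173,-0.2013,0,0,0,0],[0.8,-0.0173,-0.2013,0,0,0,0],[0.8,-0.0173,-0.2013,0,0,0,0],[0.8,-0.0173,-0.2013,0,0,0,0],[0.8,-0.0173,-0.2013,0,0,0,0],[0.8,0,0,0,0,0,0],[0.8,0,0,0,0,0,0],[0.8,0,0,0,0,0,0]]'; python3 go.py 558.5 53.7 312 5
python3 - <<'E'
from h import *
KT=info("wrist"); im,d=imaging.snapshot("wrist"); P=cloud("wrist",d,None,KT)
im2,d2=imaging.snapshot("scene"); save("s4",cv2.resize(im2[100:230,240:410],None,fx=4,fy=4,interpolation=cv2.INTER_CUBIC))
def box(z0,z1,n,r=110):
    q=P[(abs(P[:,0]-590)<r)&(abs(P[:,1]-54)<40)&(P[:,2]>z0)&(P[:,2]<z1)]
    if len(q)>5: print(n,len(q),q.mean(0).round(1),[np.round(a,1) for a in cv2.minAreaRect(q[:,:2].astype(np.float32))])
box(328,342,"hub top+arm"); box(385,405,"grip top"); box(196,240,"shaft")
E
```

```text
time_s: 26.08
ee_pos: [557.1, 53.5, 326.4]
tcp_rot: [3.138, 0.138, -0.007]
force: [0.5, -0.9, -4.9]
finger_gap: 44.8
finger_force: 74.1
t 26.08 p [557.1  53.5 326.4] yaw 5.04 zaxis [-4.6e-03 -6.0e-04 -1.0e+00] gap 44.8 F [ 0.5 -0.9 -4.9] q [ 0.   -0.11  1.77 -0.    1.49  1.48]
units [ 0.01  -0.001  0.096] rows>= 1.0
turn z units 0.001
hub top+arm 12334 [563.6  54.2 332.7] [array([558. ,  54.1]), array([63.7, 62.6]), np.float64(48.1)]
grip top 19921 [587.4  56.3 395.4] [array([599.9,  57.8]), array([67.4, 78.2]), np.float64(5.1)]
```

View pics/s4.png

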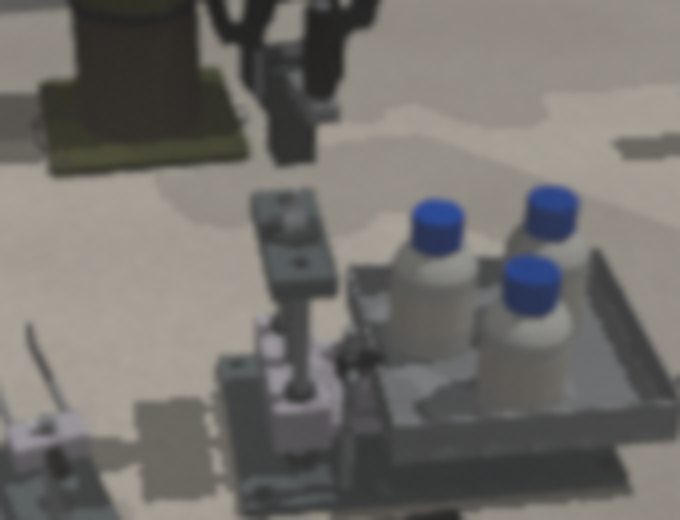

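Three bottles stand upright, and the socket tube hangs above the shaft. I lower it in stages.

```bash
python3 -m crank '[[0.8,0.006,0,0.08,0,0,0],[0.8,0,0,0.08,0,0,0],[0.8,0,0,0.05,0,0,0],[0.8,0,0,0.03,0,0,0],[0.8,0,0,0,0,0,0],[0.8,0,0,0,0,0,0]]';python3 -m crank '[[0.8,0,0,0.03,0,0,0],[0.8,0,0,0.03,0,0,0],[0.8,0,0,0.02,0,0,0],[0.8,0,0,0,0,0,0],[0.8,0,0,0,0,0,0]]'; python3 go.py 558.5 53.7 269 5
```

```text
time_s: 26.68
ee_pos: [558.7, 53.6, 292.7]
tcp_rot: [-3.139, -0.137, 0.002]
force: [0.9, 0.9, -3.7]
finger_gap: 45.1
finger_force: 74.1
time_s: 27.1
ee_pos: [558.8, 53.7, 281.1]
tcp_rot: [3.139, 0.138, -0.001]
force: [-1.2, 0.4, -5.3]
finger_gap: 45.4
finger_force: 74.1
t 27.1 p [558.8  53.7 281.1] yaw 5.02 zaxis [-5.e-04 -0.e+00 -1.e+00] gap 45.4 F [-1.2  0.4 -5.3] q [ 0.   -0.09  1.82 -0.    1.41  1.48]
units [-0.002  0.     0.08 ] rows>= 1.0
turn z units 0.001
```

No contact yet; I go on down.

```bash
python3 -m crank '[[0.8,0,0,0.03,0,0,0],[0.8,0,0,0.02,0,0,0],[0.8,0,0,0.015,0,0,0],[0.8,0,0,0,0,0,0],[0.8,0,0,0,0,0,0]]';python3 -m crank '[[0.8,0,0,0.015,0,0,0],[0.8,0,0,0.012,0,0,0],[0.8,0,0,0,0,0,0],[0.8,0,0,0,0,0,0]]'; python3 go.py 558.5 53.7 269 5
```

```text
time_s: 27.52
ee_pos: [558.8, 53.7, 271.3]
tcp_rot: [-3.139, -0.137, 0.001]
force: [-0.3, -0.9, -4.1]
finger_gap: 45.1
finger_force: 74.1
time_s: 27.85
ee_pos: [559.2, 53.7, 269.0]
tcp_rot: [3.138, 0.138, 0.002]
force: [-2.4, 0.7, 2.1]
finger_gap: 44.5
finger_force: 74.8
t 27.85 p [559.2  53.7 269. ] yaw 5.02 zaxis [ 0.0016 -0.     -1.    ] gap 44.5 F [-2.4  0.7  2.1] q [ 0.   -0.08  1.84 -0.    1.38  1.48]
units [-0.005 -0.    -0.   ] rows>= 1.0
turn z units 0.001
```

The crank is seated: hub at 254 mm, with contact felt. I let go, rise and shift to above the grip, and measure the pointer from there.

```bash
python3 -m crank '[[0,0,0,0,0,0,0],[0,0,0,0,0,0,0],[0,0,0,0,0,0,0],[0,0,0,-0.2,0,0,0],[0,0,0,-0.25,0,0,0],[0,0,0,-0.25,0,0,0],[0,0.144,0,0,0,0,0],[0,0.144,0,0,0,0,0],[0,0.144,0,0,0,0,0],[0,0,0,0,0,0,0],[0,0,0,0,0,0,0],[0,0,0,0,0,0,0]]'; python3 go.py 622.8 59.7 312 5
python3 - <<'E'
from h import *
KT=info("wrist"); im,d=imaging.snapshot("wrist"); P=cloud("wrist",d,None,KT); save("w5",im); np.save("w5.npy",d)
for n,z in (("crank_grip",306),("crank_hub",254),("pointer_tip",125),("tray_rim",86)):
    for r in imaging.spot_point(n,"wrist")[:2]:
        u,v=r["xy"]; dd=d[int(round(v)),int(round(u))]; print(n,round(r["score"],2),np.round(r["xy"]),at_depth("wrist",u,v,dd,KT).round(1), at_z("wrist",u,v,z,KT).round(1))
q=P[(P[:,2]>328)&(P[:,2]<342)&(P[:,0]>600)&(abs(P[:,1]-60)<30)]; print("griptop",len(q),cv2.minAreaRect(q[:,:2].astype(np.float32)) if len(q)>5 else 0)
# lift-frame points near gauge rod
a=np.radians(-3.5); X=(P[:,0]-558)*np.cos(a)+(P[:,1]-54)*np.sin(a); Y=-(P[:,0]-558)*np.sin(a)+(P[:,1]-54)*np.cos(a)
k=(X>70)&(X<100)&(Y>15)&(Y<70)&(P[:,2]>100)
for y in range(15,70,4):
    j=k&(Y>=y)&(Y<y+4); 
    if j.sum(): print(y,j.sum(),"z pct",np.percentile(P[j,2],[10,50,90]).round(1),"x",X[j].min().round(),X[j].max().round())
E
```

```text
time_s: 28.85
ee_pos: [623.2, 59.4, 372.3]
tcp_rot: [-3.139, -0.138, 0.001]
force: [-0.0, 0.1, -0.4]
finger_gap: 85.4
finger_force: 0.0
t 28.85 p [623.2  59.4 372.3] yaw 5.02 zaxis [-7.e-04 -0.e+00 -1.e+00] gap 85.4 F [-0.   0.1 -0.4] q [0.01 0.03 1.56 0.   1.55 1.49]
units [-0.002 -0.002  0.402] rows>= 2.0
turn z units 0.001
crank_grip 0.97 [318. 222.] [633.1  59.9 336.6] [621.1  58.7 306. ]
crank_grip 0.64 [536. 128.] [ 713.8 -321.8   31.1] [701.6 -90.1 306. ]
crank_hub 0.87 [316. 272.] [566.4  55.5 275.1] [553.9  54.6 254. ]
pointer_tip 0.58 [285. 141.] [650.3 100.  133.3] [649.3 100.8 125. ]
tray_rim 0.67 [284. 138.] [640.6 113.1  12.5] [648.8 105.8  86. ]
griptop 1402 ((623.9354858398438, 59.870750427246094), (22.82936668395996, 22.790449142456055), 50.43205642700195)
15 1501 z pct [312.4 434.4 446.3] x 70.0 80.0
19 1367 z pct [328.9 436.1 451.5] x 70.0 92.0
23 1253 z pct [423.1 444.1 451.4] x 72.0 98.0
27 1151 z pct [426.7 445.2 451.9] x 71.0 100.0
31 1153 z pct [431.8 444.2 449.9] x 71.0 100.0
35 1262 z pct [428.8 441.1 448.7] x 71.0 99.0
39 1269 z pct [424.4 438.6 449.5] x 70.0 92.0
43 890 z pct [420.9 432.7 451. ] x 70.0 92.0
47 438 z pct [410.5 427.  450.1] x 70.0 92.0
51 357 z pct [376.2 411.5 425.6] x 70.0 89.0
55 311 z pct [398.7 410.2 417.7] x 70.0 72.0
59 162 z pct [404.4 408.  414.3] x 70.0 72.0
63 26 z pct [405.2 409.1 450.6] x 70.0 71.0
67 7 z pct [448.4 452.9 454.3] x 70.0 71.0
```

View pics/w5.png

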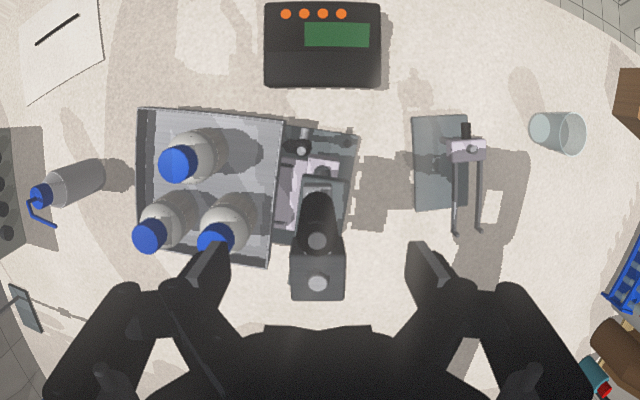

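The wrist view shows the crank seated, with the hub at (316,272) and the grip at (317,238) directly below the jaws. The pointer and its clamp are at (287,142), next to the tray rim. The fork is empty at (467,150).

```bash
python3 - <<'E'
from h import *
KT=info("wrist")
def rep(P,n):
    a=np.radians(-3.5); X=(P[:,0]-558)*np.cos(a)+(P[:,1]-54)*np.sin(a); Y=-(P[:,0]-558)*np.sin(a)+(P[:,1]-54)*np.cos(a)
    k=(X>65)&(X<105)&(Y>15)&(Y<75)&(P[:,2]>70)&(P[:,2]<175)
    for y in range(15,75,4):
        j=k&(Y>=y)&(Y<y+4)
        if j.sum(): print(n,y,j.sum(),"z",np.percentile(P[j,2],[10,50,90]).round(1),"x",X[j].min().round(),X[j].max().round())
rep(cloud("wrist",np.load("w5.npy"),None,KT),"w")
rep(cloud("top",np.load("top0.npy")),"t")
rep(cloud("scene",np.load("scene0.npy")),"s")
P=cloud("wrist",np.load("w5.npy"),None,KT); a=np.radians(-3.5); X=(P[:,0]-558)*np.cos(a)+(P[:,1]-54)*np.sin(a); Y=-(P[:,0]-558)*np.sin(a)+(P[:,1]-54)*np.cos(a)
j=(X>-100)&(X<60)&(Y>55)&(Y<64)&(P[:,2]>78)&(P[:,2]<95); print("rim z",np.percentile(P[j,2],[50,90,97]).round(1))
j=(abs(X)<60)&(Y>80)&(Y<270)&(P[:,2]>45)&(P[:,2]<66); print("floor z",np.median(P[j,2]).round(1))
E
```

```text
w 19 31 z [128.7 132.9 134.4] x 66.0 92.0
w 23 66 z [129.1 133.6 155.6] x 76.0 104.0
w 27 94 z [130.8 133.4 159.6] x 74.0 104.0
w 31 93 z [130.5 133.8 159.8] x 74.0 105.0
w 35 45 z [132.2 133.5 135.1] x 76.0 99.0
w 39 45 z [132.3 133.4 134.4] x 77.0 92.0
w 43 48 z [132.4 133.4 134.3] x 77.0 93.0
w 47 40 z [132.6 133.3 133.9] x 78.0 92.0
w 51 17 z [132.4 133.6 134. ] x 81.0 90.0
w 59 92 z [76.6 88.4 89.7] x 65.0 105.0
w 63 15 z [87.6 88.9 89.6] x 72.0 104.0
t 15 3 z [122.9 124.6 131.8] x 82.0 88.0
t 19 5 z [131.  133.1 136.7] x 78.0 91.0
t 23 9 z [124.  130.6 157.3] x 78.0 105.0
t 27 11 z [122.6 144.7 159.4] x 75.0 102.0
t 31 6 z [126.7 128.  140.8] x 81.0 105.0
t 35 9 z [130.6 132.1 134. ] x 77.0 91.0
t 39 5 z [121.8 124.4 132.4] x 80.0 91.0
t 43 4 z [126.3 128.6 133.6] x 81.0 91.0
t 47 3 z [126.1 126.2 135.7] x 81.0 87.0
t 51 2 z [122.3 125.6 129. ] x 84.0 87.0
t 55 5 z [73.6 79.8 83.8] x 91.0 104.0
t 59 10 z [84.1 89.2 90.5] x 66.0 97.0
s 15 5 z [121.4 130.7 133.6] x 80.0 88.0
s 19 11 z [122.  131.2 134.9] x 78.0 92.0
s 23 43 z [ 88.2 127.  150.8] x 78.0 105.0
s 27 33 z [ 79.4 131.1 157.8] x 81.0 104.0
s 31 17 z [117.5 133.9 155.9] x 82.0 104.0
s 35 8 z [124.1 132.5 134.3] x 80.0 90.0
s 39 6 z [131.5 133.1 134.9] x 82.0 92.0
s 43 5 z [130.8 132.2 134.2] x 76.0 91.0
s 47 4 z [130.8 132.8 135.1] x 81.0 86.0
s 51 1 z [133.7 133.7 133.7] x 86.0 86.0
s 55 12 z [72.  79.1 88. ] x 65.0 101.0
s 59 10 z [82.9 88.6 90.2] x 66.0 103.0
rim z [88.4 89.7 90.3]
floor z 59.2
```

```bash
python3 -m crank '[[0,0,0,0.2,0,0,0],[0,0,0,0.19,0,0,0],[0,0,0,0,0,0,0],[0.9,0,0,0,0,0,0],[0.9,0,0,0,0,0,0],[0.9,0,0,0,0,0,0],[0.9,0,0,0,0,0,0],[0.9,0,0,0,0,0,0],[0.9,0,0,0,0,0,0],[0.9,0,0,0,0,0,0]]' 60; python3 go.py 622.8 59.7 312 5
```

```text
time_s: 29.93
ee_pos: [624.2, 59.4, 315.9]
tcp_rot: [3.139, 0.138, 0.005]
force: [1.4, 0.4, 3.9]
finger_gap: 22.2
finger_force: 58.6
t 29.93 p [624.2  59.4 315.9] yaw 5.02 zaxis [ 3.4e-03  1.0e-04 -1.0e+00] gap 22.2 F [1.4 0.4 3.9] q [0.01 0.04 1.64 0.   1.46 1.49]
units [-0.009 -0.003  0.026] rows>= 1.0
turn z units 0.001
```

The pointer is at 133.4 and the rim at 88.6, so I need 44.8 mm, about 3.73 turns. The sleeve is gripped; I try a quarter turn clockwise.

```bash
python3 -m crank '[[0.9,-0.0212,0.1339,0,0,0,0],[0.9,-0.0615,0.1208,0,0,0,0],[0.9,-0.0959,0.0959,0,0,0,0],[0.9,-0.1208,0.0615,0,0,0,0],[0.9,-0.1339,0.0212,0,0,0,0],[0.9,0,0,0,0,0,0],[0.9,0,0,0,0,0,0],[0.9,0,0,0,0,0,0]]'; python3 go.py 563.7 -10.8 312 5
```

```text
time_s: 30.6
ee_pos: [564.9, -11.0, 315.6]
tcp_rot: [3.138, 0.137, 0.003]
force: [-0.8, -0.5, 6.0]
finger_gap: 22.9
finger_force: 59.6
t 30.6 p [564.9 -11.  315.6] yaw 5.01 zaxis [ 1.8e-03 -3.0e-04 -1.0e+00] gap 22.9 F [-0.8 -0.5  6. ] q [-0.11 -0.1   1.77 -0.    1.46  1.37]
units [-0.008 -0.002  0.024] rows>= 1.0
turn z units 0.0
```

Works well. A full turn from here:

```bash
python3 -m crank '[[0.9,-0.1339,-0.0212,0,0,0,0],[0.9,-0.1208,-0.0615,0,0,0,0],[0.9,-0.0959,-0.0959,0,0,0,0],[0.9,-0.0615,-0.1208,0,0,0,0],[0.9,-0.0212,-0.1339,0,0,0,0],[0.9,0.0212,-0.1339,0,0,0,0],[0.9,0.0615,-0.1208,0,0,0,0],[0.9,0.0959,-0.0959,0,0,0,0],[0.9,0.1208,-0.0615,0,0,0,0],[0.9,0.1339,-0.0212,0,0,0,0],[0.9,0.1339,0.0212,0,0,0,0],[0.9,0.1208,0.0615,0,0,0,0],[0.9,0.0959,0.0959,0,0,0,0],[0.9,0.0615,0.1208,0,0,0,0],[0.9,0.0212,0.1339,0,0,0,0],[0.9,-0.0212,0.1339,0,0,0,0],[0.9,-0.0615,0.1208,0,0,0,0],[0.9,-0.0959,0.0959,0,0,0,0],[0.9,-0.1208,0.0615,0,0,0,0],[0.9,-0.1339,0.0212,0,0,0,0]]'; python3 -m crank '[[0.9,0,0,0,0,0,0],[0.9,0,0,0,0,0,0]]'; python3 go.py 563.7 -10.8 312 5; python3 caps.py top
```

```text
time_s: 32.27
ee_pos: [566.2, -11.2, 315.6]
tcp_rot: [-3.137, -0.137, -0.008]
force: [3.2, 3.6, 2.6]
finger_gap: 22.5
finger_force: 59.7
time_s: 32.43
ee_pos: [564.7, -11.1, 315.6]
tcp_rot: [3.138, 0.137, 0.002]
force: [-1.5, -0.4, 7.5]
finger_gap: 22.5
finger_force: 59.9
t 32.43 p [564.7 -11.1 315.6] yaw 5.0 zaxis [ 1.5e-03 -4.0e-04 -1.0e+00] gap 22.5 F [-1.5 -0.4  7.5] q [-0.11 -0.1   1.77 -0.    1.46  1.37]
units [-0.006 -0.003  0.024] rows>= 1.0
turn z units -0.0
[260. 195.] 115 centre [622. 217. 193.] med [621. 218. 191.] ext [36. 37. 13.]
[181. 218.] 109 centre [542. 463. 186.] med [552. 480. 189.] ext [27. 58. 11.]
[246. 225.] 112 centre [526. 266. 193.] med [525. 266. 191.] ext [36. 40. 13.]
[275. 223.] 111 centre [529. 173. 193.] med [529. 172. 192.] ext [33. 36. 12.]
[616. 285.] 284 centre [ 304. -921.  195.] med [ 303. -919.  193.] ext [51. 56. 14.]
```

The tray is up by 15 mm as it should be and the bottles are steady. Two more turns.

```bash
python3 -m crank '[[0.9,-0.1339,-0.0212,0,0,0,0],[0.9,-0.1208,-0.0615,0,0,0,0],[0.9,-0.0959,-0.0959,0,0,0,0],[0.9,-0.0615,-0.1208,0,0,0,0],[0.9,-0.0212,-0.1339,0,0,0,0],[0.9,0.0212,-0.1339,0,0,0,0],[0.9,0.0615,-0.1208,0,0,0,0],[0.9,0.0959,-0.0959,0,0,0,0],[0.9,0.1208,-0.0615,0,0,0,0],[0.9,0.1339,-0.0212,0,0,0,0],[0.9,0.1339,0.0212,0,0,0,0],[0.9,0.1208,0.0615,0,0,0,0],[0.9,0.0959,0.0959,0,0,0,0],[0.9,0.0615,0.1208,0,0,0,0],[0.9,0.0212,0.1339,0,0,0,0],[0.9,-0.0212,0.1339,0,0,0,0],[0.9,-0.0615,0.1208,0,0,0,0],[0.9,-0.0959,0.0959,0,0,0,0],[0.9,-0.1208,0.0615,0,0,0,0],[0.9,-0.1339,0.0212,0,0,0,0]]'; python3 -m crank '[[0.9,-0.1339,-0.0212,0,0,0,0],[0.9,-0.1208,-0.0615,0,0,0,0],[0.9,-0.0959,-0.0959,0,0,0,0],[0.9,-0.0615,-0.1208,0,0,0,0],[0.9,-0.0212,-0.1339,0,0,0,0],[0.9,0.0212,-0.1339,0,0,0,0],[0.9,0.0615,-0.1208,0,0,0,0],[0.9,0.0959,-0.0959,0,0,0,0],[0.9,0.1208,-0.0615,0,0,0,0],[0.9,0.1339,-0.0212,0,0,0,0],[0.9,0.1339,0.0212,0,0,0,0],[0.9,0.1208,0.0615,0,0,0,0],[0.9,0.0959,0.0959,0,0,0,0],[0.9,0.0615,0.1208,0,0,0,0],[0.9,0.0212,0.1339,0,0,0,0],[0.9,-0.0212,0.1339,0,0,0,0],[0.9,-0.0615,0.1208,0,0,0,0],[0.9,-0.0959,0.0959,0,0,0,0],[0.9,-0.1208,0.0615,0,0,0,0],[0.9,-0.1339,0.0212,0,0,0,0]]';python3 -m crank '[[0.9,0,0,0,0,0,0],[0.9,0,0,0,0,0,0]]'
cat > lvl.py <<'E'
from h import *
import sys
for c in sys.argv[1:]:
    KT=info(c); im,d=imaging.snapshot(c); P=cloud(c,d,None,KT)
    a=np.radians(-3.5); X=(P[:,0]-558)*np.cos(a)+(P[:,1]-54)*np.sin(a); Y=-(P[:,0]-558)*np.sin(a)+(P[:,1]-54)*np.cos(a); Z=P[:,2]
    j=(X>77)&(X<93)&(Y>37)&(Y<54)&(Z>110)&(Z<145); print(c,"pointer",j.sum(),np.percentile(Z[j],[25,50,75]).round(1) if j.sum() else 0)
    for n,j in (("rim col side",(X>-60)&(X<105)&(Y>57.5)&(Y<64)),("rim far",(abs(X)<100)&(Y>274)&(Y<281)),("rim +x",(X>105)&(X<111)&(Y>65)&(Y<275))):
        j&=(Z>70)&(Z<160); 
        if j.sum()>5: print(c,n,j.sum(),np.percentile(Z[j],[50,75,90]).round(1))
    j=(abs(X)<95)&(Y>75)&(Y<265)&(Z>50)&(Z<115); print(c,"floor",j.sum(),np.percentile(Z[j],[25,50,75]).round(1))
E
python3 go.py 563.7 -10.8 312 5; python3 lvl.py wrist scene top; python3 caps.py top
```

```text
time_s: 34.15
ee_pos: [566.3, -11.2, 315.6]
tcp_rot: [-3.138, -0.137, -0.008]
force: [3.2, 3.8, 3.5]
finger_gap: 22.7
finger_force: 59.8
time_s: 35.82
ee_pos: [566.3, -11.2, 315.6]
tcp_rot: [-3.138, -0.137, -0.008]
force: [3.4, 3.7, 3.4]
finger_gap: 22.9
finger_force: 59.9
time_s: 35.98
ee_pos: [564.8, -11.0, 315.6]
tcp_rot: [3.138, 0.137, 0.002]
force: [-1.6, -0.4, 6.5]
finger_gap: 22.5
finger_force: 60.1
t 35.98 p [564.8 -11.  315.6] yaw 5.0 zaxis [ 1.5e-03 -6.0e-04 -1.0e+00] gap 22.5 F [-1.6 -0.4  6.5] q [-0.11 -0.1   1.77 -0.    1.46  1.37]
units [-0.007 -0.002  0.024] rows>= 1.0
turn z units 0.0
wrist pointer 163 [132.  132.5 133. ]
wrist rim col side 1574 [111.8 122.9 126.7]
wrist rim far 961 [112.8 122.  126. ]
wrist rim +x 836 [122.2 126.7 127.5]
wrist floor 7549 [96.5 97.  97.7]
scene pointer 21 [131.3 132.7 134.1]
scene rim col side 139 [115.2 125.2 127.6]
scene rim far 213 [115.9 124.5 127.8]
scene rim +x 676 [110.3 119.8 125.4]
scene floor 856 [97.3 98.4 99.8]
top pointer 18 [127.9 131.5 134.7]
top rim col side 91 [118.8 124.5 126.9]
top rim far 161 [114.1 124.3 127.4]
top rim +x 147 [111.7 124.7 128.6]
top floor 1978 [92.2 95.3 98.3]
[260. 194.] 116 centre [621. 218. 217.] med [622. 219. 215.] ext [36. 36. 13.]
[181. 219.] 111 centre [542. 460. 189.] med [547. 476. 190.] ext [27. 62. 12.]
[274. 223.] 113 centre [529. 171. 218.] med [529. 173. 217.] ext [32. 36. 13.]
[245. 225.] 120 centre [526. 265. 217.] med [525. 266. 216.] ext [35. 38. 13.]
[616. 285.] 282 centre [ 303. -920.  195.] med [ 302. -920.  195.] ext [51. 57. 14.]
```

Need about 5.7 mm more, which is a half turn (6 mm).

```bash
python3 -m crank '[[0.9,-0.1339,-0.0212,0,0,0,0],[0.9,-0.1208,-0.0615,0,0,0,0],[0.9,-0.0959,-0.0959,0,0,0,0],[0.9,-0.0615,-0.1208,0,0,0,0],[0.9,-0.0212,-0.1339,0,0,0,0],[0.9,0.0212,-0.1339,0,0,0,0],[0.9,0.0615,-0.1208,0,0,0,0],[0.9,0.0959,-0.0959,0,0,0,0],[0.9,0.1208,-0.0615,0,0,0,0],[0.9,0.125,-0.02,0,0,0,0],[0.9,0,0,0,0,0,0],[0.9,0,0,0,0,0,0],[0.9,0,0,0,0,0,0],[0.9,0,0,0,0,0,0],[0.9,0,0,0,0,0,0]]';python3 go.py; python3 lvl.py wrist scene
```

```text
time_s: 37.43
ee_pos: [553.8, 119.5, 316.0]
tcp_rot: [-3.138, -0.139, -0.007]
force: [0.3, 3.0, 6.8]
finger_gap: 22.3
finger_force: 59.9
t 37.43 p [553.8 119.5 316. ] yaw 5.08 zaxis [ 0.0047  0.001  -1.    ] gap 22.3 F [0.3 3.  6.8] q [ 0.12 -0.09  1.77  0.    1.46  1.6 ]
wrist pointer 241 [132.1 132.6 133.2]
wrist rim col side 719 [132.  132.9 133.5]
wrist rim far 2270 [118.8 128.2 132.4]
wrist rim +x 1558 [124.2 132.5 133.3]
wrist floor 12125 [102.4 102.9 103.5]
scene pointer 21 [131.  132.1 134.4]
scene rim col side 143 [120.4 131.4 134.4]
scene rim far 220 [121.6 130.1 133.3]
scene rim +x 674 [116.6 125.9 131.7]
scene floor 792 [103.2 104.3 105.3]
```

The rim is level with the pointer within 0.5 mm. I release the grip, rise and turn over the hub (arm now at about 94°).

```bash
python3 -m crank '[[0,0,0,0,0,0,0],[0,0,0,0,0,0,0],[0,0,0,0,0,0,0],[0,0,0,-0.21,0,0,0],[0,0,0,-0.21,0,0,0],[0,0,0.22,0,0,0,0],[0,0,0.22,0,0,0,0],[0,0,0,0,0,0,-0.228],[0,0,0,0,0,0,-0.228],[0,0,0,0,0,0,-0.228],[0,0,0,0,0,0,-0.228],[0,0,0,0,0,0,-0.228],[0,0,0,0,0,0,-0.228],[0,0,0,0,0,0,-0.228],[0,0,0,0,0,0,-0.228],[0,0,0,0,0,0,-0.228],[0,0,0,0,0,0,-0.228],[0,0,0,0,0,0,-0.228],[0,0,0,0,0,0,-0.228],[0,0,0,0,0,0,-0.228]]'; python3 -m crank '[[0,0,0,0,0,0,0],[0,0,0,0,0,0,0],[0,0,0,0,0,0,0]]'; python3 go.py 558.7 53.7 269 94
python3 - <<'E'
from h import *
KT=info("wrist"); im,d=imaging.snapshot("wrist"); P=cloud("wrist",d,None,KT); save("w6",im)
for n,z in (("crank_grip",306),("crank_hub",254)):
    for r in imaging.spot_point(n,"wrist")[:1]:
        u,v=r["xy"]; print(n,round(r["score"],2),np.round(r["xy"]), at_z("wrist",u,v,z,KT).round(1))
def box(z0,z1,n):
    q=P[(abs(P[:,0]-556)<50)&(P[:,1]>15)&(P[:,1]<145)&(P[:,2]>z0)&(P[:,2]<z1)]
    if len(q)>5: print(n,len(q),[np.round(a,1) for a in cv2.minAreaRect(q[:,:2].astype(np.float32))])
box(265,282,"hub+arm"); box(328,342,"griptop")
E
python3 lvl.py wrist
```

```text
time_s: 39.2
ee_pos: [557.4, 52.3, 375.9]
tcp_rot: [-2.136, -2.302, 0.003]
force: [-0.0, 0.3, -0.2]
finger_gap: 85.4
finger_force: 0.0
time_s: 39.45
ee_pos: [557.5, 52.4, 376.5]
tcp_rot: [-2.146, -2.293, 0.001]
force: [-0.2, 0.1, 0.4]
finger_gap: 85.8
finger_force: 0.0
t 39.45 p [557.5  52.4 376.5] yaw 93.79 zaxis [-1.e-03 -2.e-04 -1.e+00] gap 85.8 F [-0.2  0.1  0.4] q [-0.   -0.12  1.7  -0.    1.57 -0.07]
units [0.008 0.01  0.717] rows>= 3.0
turn z units -0.007
crank_grip 0.69 [315. 110.] [552.5 119.7 306. ]
crank_hub 0.7 [320. 194.] [560.1  52.4 254. ]
hub+arm 4623 [array([555.4,  82.3]), array([46.2, 99.1]), np.float64(3.7)]
griptop 1589 [array([553.1, 119.7]), array([23.4, 23.1]), np.float64(82.6)]
wrist pointer 157 [132.1 132.6 133.3]
wrist rim col side 355 [132.4 133.1 133.6]
wrist rim +x 1220 [121.8 131.5 133.2]
wrist floor 8029 [102.4 103.  103.6]
```

View pics/w6.png

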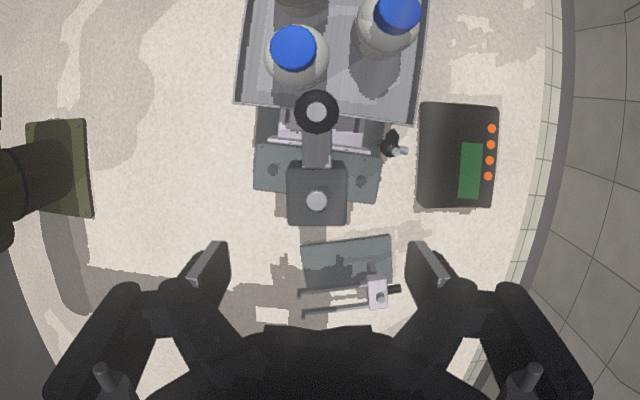

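The view shows the hub at (317,198) centred between the jaws, with the arm pointing along +tool x and the level unchanged. I descend, grip, and lift straight off.

```bash
python3 -m crank '[[0,0.009,0,0.2,0,0,0],[0,0,0,0.25,0,0,0],[0,0,0,0.25,0,0,0],[0,0,0,0,0,0,0],[0,0,0,0,0,0,0],[0.8,0,0,0,0,0,0],[0.8,0,0,0,0,0,0],[0.8,0,0,0,0,0,0],[0.8,0,0,0,0,0,0],[0.8,0,0,0,0,0,0],[0.8,0,0,0,0,0,0]]' 70; python3 go.py 558 55 269 94
```

```text
time_s: 40.57
ee_pos: [558.0, 53.7, 275.8]
tcp_rot: [2.142, 2.295, 0.003]
force: [-3.3, -0.4, 6.5]
finger_gap: 45.2
finger_force: 71.9
t 40.57 p [558.   53.7 275.8] yaw 93.94 zaxis [ 3.3e-03 -2.0e-04 -1.0e+00] gap 45.2 F [-3.3 -0.4  6.5] q [ 0.   -0.09  1.83 -0.    1.39 -0.07]
units [0.009 0.    0.045] rows>= 1.0
turn z units -0.002
```

```bash
python3 -m crank '[[0.8,0,0,-0.03,0,0,0],[0.8,0,0,-0.05,0,0,0],[0.8,0,0,-0.08,0,0,0],[0.8,0,0,-0.1,0,0,0],[0.8,0,0,-0.1,0,0,0],[0.8,0,0,-0.1,0,0,0],[0.8,0,0,0,0,0,0],[0.8,0,0,0,0,0,0]]'; python3 go.py 558 55 340 94; python3 lvl.py wrist
```

```text
time_s: 41.23
ee_pos: [557.6, 53.7, 342.2]
tcp_rot: [2.143, 2.295, 0.002]
force: [0.5, 0.5, -5.6]
finger_gap: 44.8
finger_force: 73.9
t 41.23 p [557.6  53.7 342.2] yaw 93.93 zaxis [ 1.6e-03 -1.0e-04 -1.0e+00] gap 44.8 F [ 0.5  0.5 -5.6] q [ 0.   -0.12  1.75 -0.    1.51 -0.07]
units [0.008 0.003 0.014] rows>= 1.0
turn z units -0.002
wrist pointer 190 [132.2 132.6 133.2]
wrist rim col side 127 [132.8 133.3 133.9]
wrist rim +x 1345 [122.4 131.4 133.1]
wrist floor 7029 [102.5 103.  103.6]
```

The crank is off and the level is kept. I measure the fork's prongs now, unobstructed.

```bash
python3 - <<'E'
from h import *
def an(P,n):
    c,sn=np.cos(np.radians(12)),np.sin(np.radians(12)); q=P-[595,-154,0]; X=q[:,0]*c+q[:,1]*sn; Y=-q[:,0]*sn+q[:,1]*c; Z=P[:,2]
    k=(abs(Y)<40)&(X>-41)&(X<50)&(Z>104)&(Z<116); print(n,k.sum())
    for sg in(-1,1):
        j=k&(Y*sg>5)&(abs(Y)<32)
        if j.sum()>5:
            f=np.polyfit(X[j],Y[j],1); print(sg,j.sum(),"Y at0",f[1].round(1),"slope deg",np.degrees(f[0]).round(1),"Y rng",np.percentile(Y[j],[3,97]).round(1),"X",X[j].min().round(),X[j].max().round(),"z",np.median(Z[j]).round(1))
    j=(abs(Y)<32)&(X>-65)&(X<-30)&(Z>114)&(Z<130); 
    if j.sum(): print("tips X",np.percentile(X[j],[5,50,95]).round(1))
for c in("wrist","top","scene"):
    KT=info(c); im,d=imaging.snapshot(c); an(cloud(c,d,None,KT),c)
    for r in imaging.spot_point("fork",c)[:1]: print(c,"fork",round(r["score"],2),at_z(c,*r["xy"],110,KT).round(1))
K,T=info("wrist"); s=robot.observe(); M=R.from_rotvec(s["tcp_rot"]).as_matrix(); A=np.eye(4);A[:3,:3]=M;A[:3,3]=s["ee_pos"]
B=np.eye(4);B[:3,:3]=R.from_rotvec([-3.139,-.138,.001]).as_matrix();B[:3,3]=[623.2,59.4,372.3]
an(cloud("wrist",np.load("w5.npy"),None,(K,B@np.linalg.inv(A)@T)),"w5")
E
python3 go.py 595 -154 342 12
```

```text
wrist 372
-1 320 Y at0 -18.3 slope deg -1.0 Y rng [-22.1 -16.2] X -41.0 50.0 z 109.5
1 52 Y at0 19.6 slope deg 1.1 Y rng [16.8 22.4] X -40.0 50.0 z 110.3
tips X [-50.3 -48.1 -46.4]
wrist fork 0.56 [ 592.8 -158.9  110. ]
top 71
-1 37 Y at0 -21.8 slope deg -0.1 Y rng [-24.7 -19.3] X -40.0 48.0 z 110.0
1 34 Y at0 18.0 slope deg -1.2 Y rng [15.4 20.7] X -37.0 43.0 z 109.1
tips X [-47.7 -42.2 -31.3]
top fork 0.65 [ 600.9 -164.5  110. ]
scene 85
-1 43 Y at0 -22.2 slope deg -0.6 Y rng [-24.7 -19.4] X -37.0 49.0 z 111.4
1 42 Y at0 17.5 slope deg -0.2 Y rng [15.5 20. ] X -39.0 49.0 z 111.4
tips X [-53.9 -49.3 -44.8]
scene fork 0.66 [685.4  22.8 110. ]
w5 670
-1 343 Y at0 -20.3 slope deg -0.6 Y rng [-24. -18.] X -41.0 50.0 z 110.5
1 327 Y at0 19.5 slope deg -0.6 Y rng [16.3 21.5] X -41.0 50.0 z 110.7
tips X [-52.1 -48.5 -46.3]
t 41.58 p [557.1  53.7 340. ] yaw 93.93 zaxis [-0.0019 -0.     -1.    ] gap 44.5 F [-0.1  0.1 -5.1] q [ 0.   -0.11  1.75 -0.    1.51 -0.07]
units [-1.399  0.157 -0.014] rows>= 6.0
turn z units 2.731
```

```bash
python3 -m crank '[[0.8,0,0,0,0,0,0.21],[0.8,0,0,0,0,0,0.21],[0.8,0,0,0,0,0,0.21],[0.8,0,0,0,0,0,0.21],[0.8,0,0,0,0,0,0.21],[0.8,0,0,0,0,0,0.21],[0.8,0,0,0,0,0,0.21],[0.8,0,0,0,0,0,0.21],[0.8,0,0,0,0,0,0.21],[0.8,0,0,0,0,0,0.21],[0.8,0,0,0,0,0,0.21],[0.8,0,0,0,0,0,0.21],[0.8,0,0,0,0,0,0.21],[0.8,-0.008,0.2357,0,0,0,0],[0.8,-0.008,0.2357,0,0,0,0],[0.8,-0.008,0.2357,0,0,0,0],[0.8,-0.008,0.2357,0,0,0,0],[0.8,-0.008,0.2357,0,0,0,0],[0.8,-0.008,0.2357,0,0,0,0]]'; python3 -m crank '[[0.8,0,0,0,0,0,0],[0.8,0,0,0,0,0,0],[0.8,0,0,0,0,0,0]]'; python3 go.py 594.5 -155.2 215 11.7
```

```text
time_s: 43.17
ee_pos: [594.5, -156.9, 340.6]
tcp_rot: [-3.124, -0.329, 0.001]
force: [0.4, -0.2, -3.7]
finger_gap: 44.5
finger_force: 74.2
time_s: 43.42
ee_pos: [594.4, -155.1, 340.5]
tcp_rot: [-3.123, -0.328, 0.002]
force: [-0.6, 0.2, -4.7]
finger_gap: 44.3
finger_force: 74.7
t 43.42 p [ 594.4 -155.1  340.5] yaw 12.01 zaxis [-0.0011  0.001  -1.    ] gap 44.3 F [-0.6  0.2 -4.7] q [-0.34  0.01  1.63  0.    1.5   1.02]
units [0.001 0.002 0.836] rows>= 4.0
turn z units 0.01
```

```bash
python3 -m crank '[[0.8,0,0,0.2,0,0,0],[0.8,0,0,0.25,0,0,0],[0.8,0,0,0.25,0,0,0],[0.8,0,0,0.15,0,0,0],[0.8,0,0,0,0,0,0],[0.8,0,0,0,0,0,0]]'; python3 go.py 594.5 -155.2 190 12; python3 -m crank '[[0.8,0,0,0.05,0,0,0],[0.8,0,0,0.05,0,0,0],[0.8,0,0,0.05,0,0,0],[0.8,0,0,0,0,0,0],[0.8,0,0,0,0,0,0]]'; python3 go.py 594.5 -155.2 152 12
```

```text
time_s: 43.92
ee_pos: [593.8, -153.7, 212.1]
tcp_rot: [-3.122, -0.332, 0.005]
force: [0.7, -0.4, -5.0]
finger_gap: 44.6
finger_force: 74.5
t 43.92 p [ 593.8 -153.7  212.1] yaw 12.13 zaxis [-0.0033  0.0014 -1.    ] gap 44.6 F [ 0.7 -0.4 -5. ] q [-0.34  0.08  1.78  0.    1.29  1.02]
units [0.003 0.011 0.147] rows>= 1.0
turn z units 0.004
time_s: 44.33
ee_pos: [594.4, -155.2, 190.9]
tcp_rot: [-3.124, -0.329, 0.001]
force: [0.1, -0.5, -4.5]
finger_gap: 44.8
finger_force: 74.6
t 44.33 p [ 594.4 -155.2  190.9] yaw 12.04 zaxis [-5.e-04  2.e-04 -1.e+00] gap 44.8 F [ 0.1 -0.5 -4.5] q [-0.34  0.1   1.79  0.    1.25  1.02]
units [0.001 0.    0.259] rows>= 1.0
turn z units 0.001
```

The tube end is at about 109 mm with no contact, so it is between the prongs; I go on down.

```bash
python3 -m crank '[[0.8,0,0,0.06,0,0,0],[0.8,0,0,0.06,0,0,0],[0.8,0,0,0.06,0,0,0],[0.8,0,0,0.04,0,0,0],[0.8,0,0,0,0,0,0],[0.8,0,0,0,0,0,0]]'; python3 -m crank '[[0.8,0,0,0.015,0,0,0],[0.8,0,0,0.015,0,0,0],[0.8,0,0,0,0,0,0],[0.8,0,0,0,0,0,0]]'
```

```text
time_s: 44.83
ee_pos: [594.1, -155.1, 156.9]
tcp_rot: [-3.123, -0.329, 0.003]
force: [-0.1, 0.2, -3.8]
finger_gap: 44.6
finger_force: 74.6
time_s: 45.17
ee_pos: [594.6, -155.2, 153.7]
tcp_rot: [3.124, 0.329, 0.0]
force: [0.2, 0.7, -5.2]
finger_gap: 44.5
finger_force: 74.6
```

```bash
python3 -m crank '[[0.8,0,0,0.012,0,0,0],[0.8,0,0,0.012,0,0,0],[0.8,0,0,0,0,0,0],[0.8,0,0,0,0,0,0]]'
```

```text
time_s: 45.5
ee_pos: [595.1, -155.4, 152.1]
tcp_rot: [3.124, 0.329, 0.002]
force: [-5.9, 1.7, 6.8]
finger_gap: 44.4
finger_force: 75.9
```

It rests on the prongs at the expected 152. I release, rise straight up and check.

```bash
python3 -m crank '[[0,0,0,0,0,0,0],[0,0,0,0,0,0,0],[0,0,0,0,0,0,0],[0,0,0,0,0,0,0],[0,0,0,-0.15,0,0,0],[0,0,0,-0.25,0,0,0],[0,0,0,-0.25,0,0,0],[0,0,0,-0.25,0,0,0],[0,0,0,-0.2,0,0,0],[0,0,0,0,0,0,0],[0,0,0,0,0,0,0],[0,0,0,0,0,0,0]]'; python3 go.py
python3 - <<'E'
from h import *
KT=info("wrist"); im,d=imaging.snapshot("wrist"); P=cloud("wrist",d,None,KT); save("w7",im)
c,sn=np.cos(np.radians(12)),np.sin(np.radians(12)); q=P-[595,-154,0]; X=q[:,0]*c+q[:,1]*sn; Y=-q[:,0]*sn+q[:,1]*c
for a,b in((142,156),(205,222)):
    j=(abs(Y)<50)&(abs(X-20)<80)&(P[:,2]>a)&(P[:,2]<b); print(a,j.sum(),np.median(P[j,2]).round(1),[np.round(v,1) for v in cv2.minAreaRect(np.stack([X[j],Y[j]],1).astype(np.float32))])
E
python3 caps.py top; python3 lvl.py scene top
```

```text
time_s: 46.5
ee_pos: [594.4, -155.2, 314.3]
tcp_rot: [-3.124, -0.329, 0.001]
force: [0.4, 0.3, 0.2]
finger_gap: 85.3
finger_force: 0.0
t 46.5 p [ 594.4 -155.2  314.3] yaw 12.03 zaxis [-6.e-04  2.e-04 -1.e+00] gap 85.3 F [0.4 0.3 0.2] q [-0.34  0.02  1.67 -0.    1.46  1.02]
142 2880 150.2 [array([29.3, -0.4]), array([ 46. , 100.3]), np.float64(89.9)]
205 836 212.5 [array([67.1, -0.8]), array([22.9, 23.3]), np.float64(44.3)]
[259. 194.] 116 centre [620. 217. 223.] med [622. 218. 222.] ext [36. 35. 13.]
[182. 219.] 111 centre [542. 460. 188.] med [539. 458. 190.] ext [28. 65. 12.]
[274. 223.] 117 centre [530. 171. 223.] med [531. 172. 221.] ext [35. 36. 13.]
[245. 225.] 123 centre [526. 265. 223.] med [524. 265. 222.] ext [35. 38. 12.]
[616. 285.] 280 centre [ 304. -919.  195.] med [ 303. -919.  194.] ext [51. 57. 13.]
scene pointer 21 [131.  132.4 133.1]
scene rim col side 140 [119.1 131.1 134. ]
scene rim far 221 [121.5 129.8 133.4]
scene rim +x 679 [116.2 125.9 131.4]
scene floor 787 [103.2 104.3 105.4]
top pointer 18 [126.6 132.8 135.1]
top rim col side 89 [124.1 130.1 133.1]
top rim far 170 [120.4 128.1 133.1]
top rim +x 147 [120.7 131.1 135.2]
top floor 1969 [ 98.6 101.5 104.2]
```

View pics/w7.png

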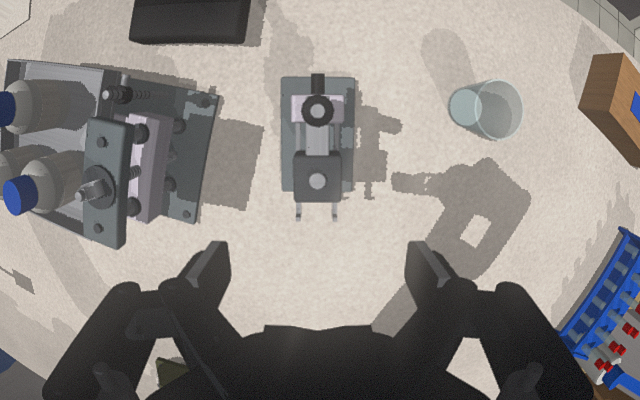

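The crank hangs as it was found: hub at (317,175) between the prongs, hub top at 150 mm. The bottles stand in the raised tray at the left and the level holds. Handing in.

```bash
python3 -c "
from plant import ticket; print(ticket.hand_in())"
```

```text
the job is handed in; nothing more can be done
None
```

I handed the job in, and no verdict came back; by my last measurements all three bottles stand in the tray, its rim is within about 0.5 mm of the pointer, and the crank hangs back in its fork.

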